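Square up cartons in a tight row at the fence under the shelf

ROBOT

A 7-joint arm with a two-finger parallel gripper is mounted at the origin on a cart in front of the work surface, level with it; the furniture and walls round the work are solid. World frame = base frame: x ahead of the robot, y to its left, z up, the work surface at z = 0. Lengths are in m, angles in rad, forces in N, time in s.
With the tool pointing down it reaches from about 0.425 to 1.025 m from the base axis. Payload 3.6 kg.
Tool frame: the origin (TCP) lies midway between the tips of the shut fingers; the grasp point (between the pads) lies 19 mm behind it; z points along the fingers, y is the line along which they close (so a half turn about z gives the same grasp; the last joint's range is limited). The gripper opens to 85 mm and grips with 20 to 120 N. Pads are 22 mm wide; open, the fingers measure 114 mm over their backs; the gripper's body (76 mm by 85 mm) begins 54 mm behind the grasp point. The pads swing forward as they close: fully open they stand 13 mm farther back than shut.
Start: joints at [1.214, 0.591, 0.048, 1.609, -0.033, 0.943, -0.034], TCP at [0.188, -0.7, 0.231] pointing down, gripper open.
Joint ranges: [-2.69, 2.69], [-0.47, 2.24], [-1.27, 1.36], [0.19, 2.51], [-1.53, 4.68], [0.08, 2.07], [-3.09, 3.09]. Speed limits (rad/s): [2.57, 2.57, 3.14, 3.14, 3.14, 3.14, 3.14].

INTERFACE

Orientations are given as [roll, pitch, yaw] about the fixed x, y, z axes, in that order (R = Rz(yaw) Ry(pitch) Rx(roll)).
In Python, from workcell import telemetry, viewer, job, models gives the robot as it stands. The module is installed in compiled form; this text tells all that it offers.
- The arm moves only by the shell command python3 -m creep 'ROWS' [FORCE]. ROWS is text: rows parted by semicolons, each of 7 numbers parted by spaces: the opening, from 0 (shut) to 1 (fully open), then the shift along the tool's x, y, z in cm, then the turn, a rotation vector about the tool's x, y, z in degrees. In form: grip x y z rx ry rz; .... A call has 1 to 20 rows; each row is the pose to reach, as a shift and turn from the pose commanded when the call began, along the tool's axes at that moment; what a row does not reach only later rows make up. A row lasts 1/10 s, in which the tool goes at most 50 mm and 8.59 degrees, less where a joint would pass 70% of its speed; a pose out of reach is approached as far as the arm can. A call with a gripper value outside its range is refused whole. The fingers move at their own pace and stop on an object; FORCE is the grip in N (left out, the last holds). Time passes only in rows, so rows that repeat a pose let the fingers close. It gives the time, the measured TCP pose, the force and the opening at its end, in the units of the state.
- telemetry.observe(): the state, without advancing time (a new reading comes with each control period).
- viewer.grab_frame(name): name is "scene" or "side" or "wrist"; returns the picture (420x560x3 uint8, red, green, blue); there is no depth.
- viewer.camera_info(name): a dict with "fx", "fy", "cx", "cy" (pixels), "eye" and "orientation" of the camera in the world. Camera axes: x right, y up, looking along -z (the intrinsics and any distortion apply to the point x, -y, -z); pixel columns grow to the right and rows downward; lengths in m; the calibration is good to about 2 mm. The wrist camera is an equidistant fisheye: a pixel r from the principal point sees the ray r / f radians off the axis. A picture is of the moment at which its call begins: read the wrist's pose just before it. camera_info takes no time and is no camera call; for the wrist camera it gives the pose at the moment of the call.
- job.hand_in(): hands the job in, once; it reports no verdict.
Trained networks look in the newest picture that a camera, given by its name, has taken for a name from the list of things; names that differ only in an ending like _2 or _b are one class to them, and where a whole thing is asked for, a point or a joint stands for the part that bears it (a point fixed in the world has none). Each returns a list of dicts, best first, with "conf" (0 to 1); they miss things now and then, are a little off and sometimes report something else, mostly with a low value. They report only what shows in the picture. A call takes as long as a camera call.
- models.spot_in(query, camera): "point" ([column, row] in pixels, amid what is visible of it).
- models.tip_of(query, camera): "point" ([column, row] in pixels: a listed point, or the origin of a listed thing).
The state is a dict: "time_s": time; "joint_pos": joint angles; "dq": joint speeds; "joint_efforts": joint torques, N m; "tool_pos": TCP position; "tcp_rot": TCP orientation; "force": force on the tool from outside, world axes, zero at the start; "wrist_torque": the same for the moment, N m; "width": finger opening in m.
Only numpy, scipy, OpenCV 4.12 (cv2) and the standard library are available. Lean on these libraries where they do the work, as an engineer would, in place of code of your own. Each camera call takes 0.05 s, during which the arm holds its last target. There are 200 camera calls.

TASK

Square up the three white cartons for banding: nudge them, lying flat, into one straight, tight row under the shelf, long sides touching, every carton's short end flat against the blue back fence, and the row closed up against the yellow end stop. Leave everything else on the bench standing where it is.

Things in the scene. Friction and masses are not known exactly. Their poses are not given: they have to be found in the camera images.
- carton_a_mid (a point): centre of a plain white cardboard carton, one of three alike, 120 mm long (its own x) x 90 mm wide (y) x 35 mm high (z), about 0.2 to 0.4 kg, lying flat on the bench; too wide to grip, it slides when pushed (friction on bench and tool about 0.6)
- carton_b_mid (a point): centre of a plain white cardboard carton, one of three alike, 120 mm long (its own x) x 90 mm wide (y) x 35 mm high (z), about 0.2 to 0.4 kg, lying flat on the bench; too wide to grip, it slides when pushed (friction on bench and tool about 0.6)
- carton_c_mid (a point): centre of a plain white cardboard carton, one of three alike, 120 mm long (its own x) x 90 mm wide (y) x 35 mm high (z), about 0.2 to 0.4 kg, lying flat on the bench; too wide to grip, it slides when pushed (friction on bench and tool about 0.6)
- fence: the straight blue back fence fixed to the bench below the shelf: a bar 500 mm long (its y) and 32 mm high, 25 mm thick; its origin is the middle of the foot of its front face, the face lies along its y axis, the robot's side is its -x.
- stop_mid (a point): point on the middle line of the yellow end stop, a fixed block 20 mm wide (its y), 57 mm long with a rounded nose, 45 mm high that stands out from the fence's front near one end, left or right, square to the fence (same yaw to about 1 degree); the point lies by its nose, 62 mm in front of the fence's face, so that the centre of a carton home against fence and stop lies 55 mm from it along the fence, towards the fence's middle
- post_left (a point): foot of the shelf frame's left upright (+y), a fixed vertical tube with a foot 52 mm across; the row must be built between the two uprights, behind them; the point is on its axis at bench height
- post_right (a point): foot of the shelf frame's right upright (-y), a fixed vertical tube with a foot 52 mm across; the row must be built between the two uprights, behind them; the point is on its axis at bench height
- shelf_edge (a point): middle of the lower front edge of the low shelf that hangs over the row; it runs across the bay along y, and back from this point; a second shelf's rail runs straight above it, 0.23 m higher. To push the cartons home a tool must lean 20 to 45 degrees, its tip ahead and its upper end back towards the robot
- stamp: upright red rubber stamp, 32 x 48 mm, 67 mm high, behind the fence; bystander, to be left alone; origin at the centre of its underside
- flask: orange travel flask, 86 mm across, 170 mm high; bystander, to be left alone; origin at the centre of its underside
- water: clear water bottle, 65 mm across, 218 mm high; bystander, to be left alone; origin at the centre of its underside
- tape_roll: roll of brown tape lying flat, 104 mm across, 45 mm high; bystander, to be left alone; origin at the centre of its underside
- stapler: blue stapler, 143 x 96 mm, 44 mm high; bystander, to be left alone; origin at the centre of its underside
- tape_measure: yellow tape measure, 92 x 81 mm, 31 mm high; bystander, to be left alone; origin at the centre of its underside

How it is judged:
By the outcome, as a careful person would: the job done as asked, in the order asked, and still so for the second after the job is handed in, with the robot touching nothing.
It also fails if it takes over 69 s, if anything falls off the work surface, if the arm or the gripper's body presses on something with over 40 N, if the wrist force passes 120 N, or if a joint passes its speed limit or range.

## Working session

There is one attempt and no reset: what is moved stays moved. The work goes in short steps, Python scripts to look and compute and a shell command to move; the robot and the scene stay as the last step left them, time stands still between calls to the robot, and variables do not carry over. Pictures are saved under pics/ and viewed, on a budget of 16 in all, crops included, one or two more only if the job needs it, and the job is handed in when it is done.

```bash
mkdir -p pics; cat > h.py <<'E'
import numpy as np, cv2
from scipy.spatial.transform import Rotation as R
from workcell import telemetry, viewer, job, models
def cam(n):
    i=viewer.camera_info(n); o=np.array(i["orientation"],float)
    M=o if o.shape==(3,3) else (R.from_euler('xyz',o) if o.size==3 else R.from_quat(o)).as_matrix()
    return i,M
def ray(n,p,i=None,M=None):
    if i is None: i,M=cam(n)
    u=(p[0]-i["cx"])/i["fx"]; v=(p[1]-i["cy"])/i["fy"]
    if n=="wrist":
        t=np.hypot(u,v); s=np.sin(t)/max(t,1e-9); d=np.array([u*s,-v*s,-np.cos(t)])
    else: d=np.array([u,-v,-1.])
    return np.array(i["eye"]),M@d
def at(n,p,z=0,c=(None,None)):
    e,d=ray(n,p,*c); return e+d*(z-e[2])/d[2]
def proj(n,P):
    i,M=cam(n); q=M.T@(np.array(P)-i["eye"]); return np.array([i["cx"]+i["fx"]*q[0]/-q[2], i["cy"]-i["fy"]*q[1]/-q[2]])
def save(n,f):
    im=viewer.grab_frame(n); cv2.imwrite("pics/"+f,im[:,:,::-1]); return im
E
python3 - <<'E'
from h import *
for n in ("scene","side"):
    print(n,viewer.camera_info(n))
a=save("scene","s0.png");b=save("side","d0.png")
for n in ("scene","side"):
    for q,z in (("carton_a_mid",.0175),("fence",0),("stop_mid",0),("post_left",0),("post_right",0),("shelf_edge",.2)):
        for d in models.tip_of(q,n)[:4]: print(n,q,round(d["conf"],2),np.round(d["point"],1),at(n,d["point"],z).round(3))
for q in "stamp flask water tape_roll stapler tape_measure".split():
    for d in models.tip_of(q,"scene")[:1]: print(q,round(d["conf"],2),np.round(d["point"]),at("scene",d["point"],0).round(3))
cv2.imwrite("pics/both0.png",cv2.resize(np.hstack([a,b]),(800,300))[:,:,::-1])
print(telemetry.observe())
E
```

```text
scene {'fx': 511.08538704325565, 'fy': 511.08538704325565, 'cx': 286.3452003442967, 'cy': 212.3824793319747, 'eye': array([-0.4542392 ,  0.72621216,  1.32168087]), 'orientation': array([ 0.81309512, -0.01790736, -2.07790963])}
side {'fx': 546.6402435207332, 'fy': 546.6402435207332, 'cx': 266.66184155720225, 'cy': 204.57782826677015, 'eye': array([-0.20047917,  1.53572067,  0.81638946]), 'orientation': array([ 1.19184884, -0.00765653, -2.61878415])}
scene carton_a_mid 0.91 [291.6 256.3] [0.541 0.126 0.018]
scene fence 0.93 [302.4 214.2] [ 0.719 -0.021  0.   ]
scene stop_mid 0.42 [255.1 244.6] [0.663 0.204 0.   ]
scene post_right 0.48 [341.2 190.1] [ 0.766 -0.227  0.   ]
scene shelf_edge 0.85 [327.2 181.3] [ 0.642 -0.066  0.2  ]
side carton_a_mid 0.77 [280.1 252.4] [0.55  0.135 0.018]
side fence 0.77 [262.9 225.3] [ 0.727 -0.058  0.   ]
side stop_mid 0.65 [242.7 253.6] [0.668 0.175 0.   ]
side shelf_edge 0.87 [297.5 167. ] [ 0.658 -0.191  0.2  ]
stamp 0.43 [344. 186.] [ 0.783 -0.251  0.   ]
flask 0.94 [253. 292.] [0.477 0.304 0.   ]
water 0.82 [423. 222.] [ 0.472 -0.396  0.   ]
tape_roll 0.88 [206. 310.] [0.486 0.463 0.   ]
stapler 0.38 [294. 255.] [0.558 0.107 0.   ]
tape_measure 0.65 [202. 265.] [0.662 0.406 0.   ]
{'time_s': 1.0, 'joint_pos': array([ 1.21447506,  0.59115707,  0.04835488,  1.60851119, -0.03330208,
        0.9426756 , -0.03370551]), 'dq': array([-0.00185517, -0.00115054, -0.00121404,  0.00052666,  0.0009018 ,
        0.00290904,  0.00118647]), 'joint_efforts': array([-2.26540442e-04, -5.48654795e+01,  1.54658664e+00, -1.98544210e+01,
        9.41917329e-03,  1.51540520e-03,  6.38221721e-06]), 'tool_pos': array([ 0.18839224, -0.70010145,  0.23132807]), 'tcp_rot': array([ 3.14153926e+00, -4.95284809e-06,  2.62884728e-01]), 'force': array([ 0.24349309,  0.7092942 , -0.32536721]), 'wrist_torque': array([-0.01698347, -0.04650417,  0.03089915]), 'width': 0.08548206847291344}
```

View pics/s0.png

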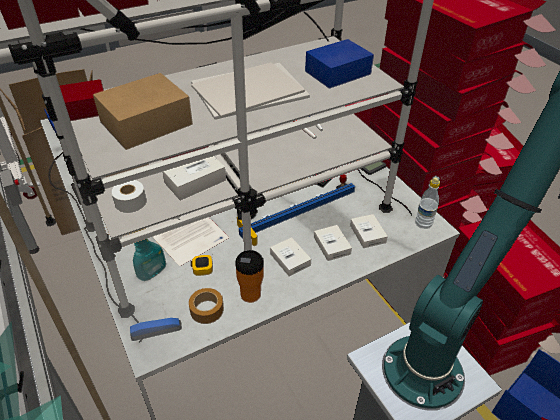

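View pics/d0.png

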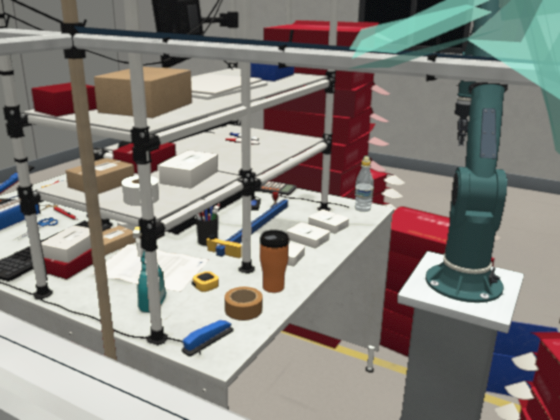

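The scene view shows three cartons near (292,255), (332,241) and (368,230). The fence runs from about (240,232) to (353,187), with the yellow stop at its left end (251,238). The uprights' feet are near (247,252), hidden behind the flask (252,275), and (386,208). The bottle is at (428,205).

```bash
python3 - <<'E'
from h import *
def tri(p,q):
    a,d=ray("scene",p);b,e=ray("side",q);d/=np.linalg.norm(d);e/=np.linalg.norm(e)
    s=np.linalg.lstsq(np.c_[d,-e],b-a,rcond=None)[0]; x,y=a+s[0]*d,b+s[1]*e
    return ((x+y)/2).round(3),np.linalg.norm(x-y).round(3)
print("shelf",tri([327.2,181.3],[297.5,167]))
for n in("scene","side"):
    viewer.grab_frame(n)
    for q,z in (("carton_a_mid",.0175),("carton_b_mid",.0175),("post_left",0),("post_right",0),("fence",0)):
        for d in (models.tip_of(q,n)+models.spot_in(q,n))[:6]: print(n,q,round(d["conf"],2),np.round(d["point"],1),at(n,d["point"],z).round(3))
print("posts",at("scene",[386,209]).round(3),at("scene",[246,256]).round(3),at("side",[247,268]).round(3),at("side",[324,206]).round(3))
im=cv2.imread("pics/s0.png")[160:300,220:450]
cv2.imwrite("pics/c1.png",cv2.resize(im,None,fx=3.4,fy=3.4,interpolation=2))
h=cv2.cvtColor(cv2.imread("pics/s0.png"),cv2.COLOR_BGR2HSV)
m=((h[:,:,0]>100)&(h[:,:,0]<125)&(h[:,:,1]>150)&(h[:,:,2]>40)).astype('uint8'); m[:180]=0;m[245:]=0;m[:,:236]=0;m[:,360:]=0
for c in range(240,358,10):
    r=np.where(m[:,c])[0]
    if len(r): print(c,r.min(),r.max(), "foot",at("scene",[c,r.max()+.5],0).round(3))
E
```

```text
shelf (array([ 0.576, -0.02 ,  0.263]), np.float64(0.007))
scene carton_a_mid 0.56 [291.4 257.4] [0.537 0.129 0.018]
scene carton_a_mid 0.57 [292.4 256.7] [0.538 0.125 0.018]
scene carton_b_mid 0.63 [334.5 243.4] [ 0.523 -0.036  0.018]
scene carton_b_mid 0.23 [247.9 290.4] [0.48  0.321 0.018]
scene carton_b_mid 0.88 [333.  242.4] [ 0.529 -0.034  0.018]Traceback (most recent call last):
  File "<stdin>", line 10, in <module>
ValueError: it knows: carton_a_mid, carton_b_mid, carton_c_mid, fence, flask, stamp, stapler, stop_mid, tape_measure, tape_roll, water
```

```bash
python3 - <<'E'
from h import *
print("posts",at("scene",[386,209]).round(3),at("scene",[246,256]).round(3),at("side",[247,268]).round(3),at("side",[324,206]).round(3))
im=cv2.imread("pics/s0.png")[160:300,220:450]
cv2.imwrite("pics/c1.png",cv2.resize(im,None,fx=3.4,fy=3.4,interpolation=2))
h=cv2.cvtColor(cv2.imread("pics/s0.png"),cv2.COLOR_BGR2HSV)
m=((h[:,:,0]>100)&(h[:,:,0]<125)&(h[:,:,1]>150)&(h[:,:,2]>40)).astype('uint8'); m[:180]=0;m[245:]=0;m[:,:236]=0;m[:,360:]=0
for c in range(240,358,10):
    r=np.where(m[:,c])[0]
    if len(r): print(c,r.min(),r.max(), "foot",at("scene",[c,r.max()+.5],0).round(3))
print(cam("wrist")[0])
E
```

```text
posts [ 0.594 -0.318  0.   ] [0.63  0.256 0.   ] [0.603 0.252 0.   ] [ 0.613 -0.349  0.   ]
240 228 235 foot [0.728 0.232 0.   ]
260 220 229 foot [0.721 0.155 0.   ]
270 216 225 foot [0.723 0.114 0.   ]
280 212 221 foot [0.724 0.071 0.   ]
290 208 216 foot [0.73  0.026 0.   ]
300 204 213 foot [ 0.726 -0.015  0.   ]
310 200 209 foot [ 0.727 -0.06   0.   ]
320 195 204 foot [ 0.734 -0.108  0.   ]
330 192 200 foot [ 0.735 -0.155  0.   ]
340 187 196 foot [ 0.736 -0.202  0.   ]
350 184 192 foot [ 0.738 -0.25   0.   ]
{'fx': 325.19226210127806, 'fy': 325.19226210127806, 'cx': 274.7077669942137, 'cy': 201.7241116218077, 'eye': array([ 0.26346128, -0.68091891,  0.37449312]), 'orientation': array([-3.14128826e-01,  2.59509814e-04, -1.30776476e+00])}
```

View pics/c1.png

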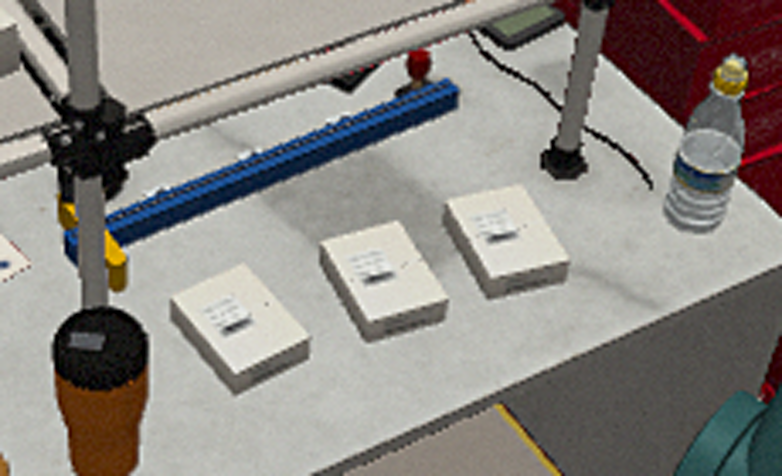

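The crop shows all three cartons in front of the fence, with the long sides roughly along x. The stop is at the left, crop (115,260). The right post's foot is at crop (563,162) and the flask is at crop (100,390). I'll bring the hand over with a lean for a close wrist look.

```bash
cat >> h.py <<'E'
def rel(targets, P0=None, R0=None):
    "targets: (x,y,z,yaw_deg,lean_deg) -> shift cm, rotvec deg, rows needed"
    s=telemetry.observe(); P0=s["tool_pos"] if P0 is None else P0
    A=R.from_euler('xyz',s["tcp_rot"]) if R0 is None else R0
    for t in targets:
        B=R.from_euler('z',t[3],degrees=True)*R.from_euler('x',np.pi)*R.from_euler('y',t[4],degrees=True)
        d=A.inv().apply(np.array(t[:3])-P0)*100; r=(A.inv()*B).as_rotvec(degrees=True)
        print(t,"->",d.round(2),r.round(1))
E
python3 - <<'E'
from h import *
rel([(.188,-.7,.33,15,0),(.36,-.42,.33,8,10),(.42,0,.26,2,35)])
E
```

```text
(0.188, -0.7, 0.33, 15, 0) -> [-0.03 -0.02 -9.87] [0.  0.  0.1]
(0.36, -0.42, 0.33, 8, 10) -> [ 23.85 -22.59  -9.87] [-0.6 10.   7. ]
(0.42, 0, 0.26, 2, 35) -> [ 40.56 -61.59  -2.87] [-4.  34.8 12.7]
```

```bash
python3 -m creep '0.5 0 0 -10 0 0 0; 0.5 0 0 -10 0 0 0; 0.5 24 -22.6 -10 0 10 7; 0.5 24 -22.6 -10 0 10 7; 0.5 24 -22.6 -10 0 10 7; 0.5 24 -22.6 -10 0 10 7; 0.5 24 -22.6 -10 0 10 7; 0.5 24 -22.6 -10 0 10 7; 0.5 24 -22.6 -10 0 10 7; 0.5 40.6 -61.6 -2.9 -4 35 13; 0.5 40.6 -61.6 -2.9 -4 35 13; 0.5 40.6 -61.6 -2.9 -4 35 13; 0.5 40.6 -61.6 -2.9 -4 35 13; 0.5 40.6 -61.6 -2.9 -4 35 13; 0.5 40.6 -61.6 -2.9 -4 35 13; 0.5 40.6 -61.6 -2.9 -4 35 13; 0.5 40.6 -61.6 -2.9 -4 35 13; 0.5 40.6 -61.6 -2.9 -4 35 13; 0.5 40.6 -61.6 -2.9 -4 35 13; 0.5 40.6 -61.6 -2.9 -4 35 13'
python3 - <<'E'
from h import *
c=cam("wrist"); im=save("wrist","w1.png")
for q,z in (("carton_a_mid",.0175),("fence",0),("stop_mid",0.045),("flask",0)):
    for d in models.tip_of(q,"wrist")[:4]: print(q,round(d["conf"],2),np.round(d["point"],1),at("wrist",d["point"],z,c).round(3))
E
```

```text
time_s: 3.3
tool_pos: [0.4377, -0.0306, 0.296]
tcp_rot: [-3.118, -0.637, 0.045]
force: [-0.4, 2.2, 0.4]
width: 0.0427
carton_a_mid 0.59 [175.9 208.4] [0.544 0.126 0.018]
fence 0.83 [282.  114.3] [ 0.723 -0.022  0.   ]
stop_mid 0.63 [144.8 142.4] [0.639 0.186 0.045]
flask 0.7 [ 73.7 243.7] [0.477 0.311 0.   ]
flask 0.67 [386.7 235.6] [ 0.524 -0.188  0.   ]
```

View pics/w1.png

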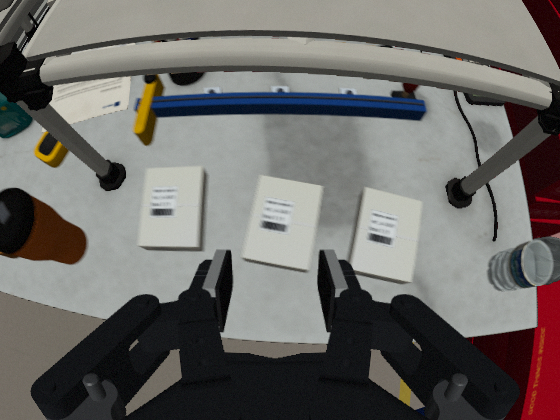

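The wrist view shows cartons A (172,207), B (284,222) and C (387,235) with their label ends. The fence front runs from (155,115) to (425,118), and the stop's nose is at (143,140). The post feet are at (112,177) and (459,193).

```bash
cat >> h.py <<'E'
def top(im,c,z=.035,x0=.40,x1=.80,y0=.30,y1=-.36,s=1000):
    "rectify wrist picture to plane z: row = (x1-x)*s, col=(y0-y)*s"
    i,M=c; xs=x1-np.arange(int((x1-x0)*s))/s; ys=y0-np.arange(int((y0-y1)*s))/s
    X,Y=np.meshgrid(xs,ys,indexing='ij'); P=np.stack([X,Y,np.full_like(X,z)],-1)-np.array(i["eye"])
    q=P@M; r=np.hypot(q[...,0],q[...,1]); t=np.arctan2(r,-q[...,2])
    u=i["cx"]+i["fx"]*t*q[...,0]/r; v=i["cy"]-i["fy"]*t*q[...,1]/r
    return cv2.remap(im,u.astype('f4'),v.astype('f4'),1)
def cartons(t,thr,x1=.80,y0=.30,s=1000):
    h=cv2.cvtColor(t,cv2.COLOR_RGB2HSV); m=((h[...,2]>thr)&(h[...,1]<60)).astype('uint8')*255
    m=cv2.morphologyEx(m,cv2.MORPH_OPEN,np.ones((7,7)))
    for k in cv2.findContours(m,0,2)[0]:
        if cv2.contourArea(k)>5000:
            (u,v),wh,a=cv2.minAreaRect(cv2.convexHull(k)); b=cv2.boxPoints(((u,v),wh,a))
            e=b[1]-b[0]; f=b[2]-b[1]; L=e if np.hypot(*e)>np.hypot(*f) else f
            ang=np.degrees(np.arctan2(-L[0],-L[1])); ang=(ang+90)%180-90
            print("carton x %.3f y %.3f yaw %.1f size"%(x1-v/s,y0-u/s,ang),np.round(wh),cv2.contourArea(k))
    return m
E
python3 - <<'E'
from h import *
c=cam("wrist"); im=cv2.imread("pics/w1.png")[:,:,::-1].copy()
t=top(im,c)
g=t[...,2]; print(np.percentile(g[250:300,160:200],[50]),at("wrist",[172,210],.035,c),im[210,160],im[290,250],im[230,225],im[210,340])
for thr in (190,205):
    m=cartons(t,thr)
for p in ([160,116],[200,117],[280,118],[360,118],[420,119]): print("fence top front",at("wrist",p,.032,c).round(3))
for p in ([112,184],[459,200]): print("post",at("wrist",p,0,c).round(3))
cv2.imwrite("pics/t1.png",np.hstack([t[:,:,::-1]]))
print(telemetry.observe()["tool_pos"])
E
```

```text
[187.] [0.53664218 0.11107588 0.035     ] [55 58 60] [163 165 164] [162 166 164] [121 122 119]
carton x 0.528 y -0.046 yaw -8.7 size [ 83. 117.] 7553.0
carton x 0.544 y 0.116 yaw 2.6 size [116.  82.] 7550.0
fence top front [0.697 0.16  0.032]
fence top front [0.692 0.09  0.032]
fence top front [ 0.691 -0.036  0.032]
fence top front [ 0.698 -0.163  0.032]
fence top front [ 0.706 -0.268  0.032]
post [0.588 0.24  0.   ]
post [ 0.578 -0.336 -0.   ]
[ 0.43553197 -0.04075546  0.29523318]
```

View pics/t1.png

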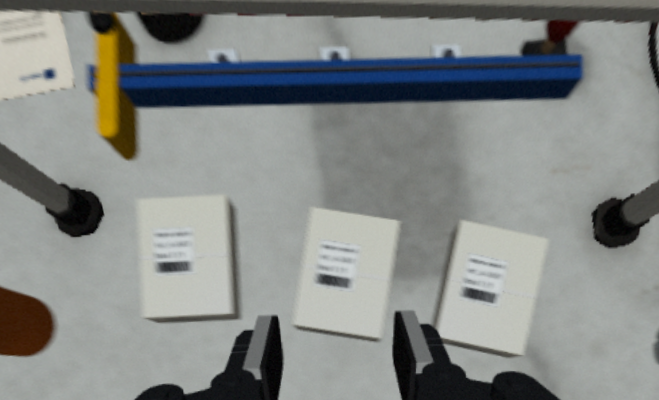

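```bash
python3 -m creep '0.5 0 0 0 0 0 0; 0.5 0 0 0 0 0 0; 0.5 0 0 0 0 0 0'
python3 - <<'E'
from h import *
c=cam("wrist"); im=save("wrist","w2.png"); t=top(im,c)
for thr in (183,190,197): cartons(t,thr); print()
for q,z in (("fence",0),("stop_mid",0.0),("stop_mid",0.045)):
    for d in models.tip_of(q,"wrist")[:1]: print(q,round(d["conf"],2),np.round(d["point"],1),at("wrist",d["point"],z,c).round(3))
# fence at its top plane
t2=top(im,c,.032); h=cv2.cvtColor(t2,cv2.COLOR_RGB2HSV); b=(h[...,0]>100)&(h[...,0]<125)&(h[...,1]>130)
t0=top(im,c,0.); h0=cv2.cvtColor(t0,cv2.COLOR_RGB2HSV); b0=(h0[...,0]>100)&(h0[...,0]<125)&(h0[...,1]>130)
for col in range(140,560,60):
    r=np.where(b0[:200,col])[0]; print(round(.3-col/1000,3),"foot x",.8-r.max()/1000 if len(r) else None)
t3=top(im,c,.045); h3=cv2.cvtColor(t3,cv2.COLOR_RGB2HSV); y=(h3[...,0]>18)&(h3[...,0]<32)&(h3[...,1]>150)&(h3[...,2]>150)
for row in range(60,160,8):
    k=np.where(y[row,:250])[0]
    if len(k): print("stop top x %.3f"%(.8-row/1000),.3-k.min()/1000,.3-k.max()/1000)
print(telemetry.observe()["tool_pos"],telemetry.observe()["tcp_rot"])
cv2.imwrite("pics/t2.png",t[:,:,::-1])
E
```

```text
time_s: 3.85
tool_pos: [0.4354, -0.0415, 0.2951]
tcp_rot: [-3.119, -0.635, 0.022]
force: [-0.1, -0.2, -0.1]
width: 0.0428
carton x 0.519 y -0.182 yaw -11.3 size [ 88. 119.] 10074.0
carton x 0.530 y -0.035 yaw -7.7 size [ 88. 118.] 10048.5
carton x 0.544 y 0.127 yaw 4.3 size [118.  88.] 10135.5

carton x 0.518 y -0.182 yaw -11.2 size [ 88. 117.] 8040.5
carton x 0.530 y -0.035 yaw -7.7 size [ 87. 117.] 8038.0
carton x 0.544 y 0.127 yaw 4.0 size [117.  87.] 7892.0


fence 0.92 [270.2 112.9] [ 0.722 -0.02   0.   ]
stop_mid 0.8 [134.2 144.2] [0.662 0.213 0.   ]
stop_mid 0.8 [134.2 144.2] [0.638 0.187 0.045]
0.16 foot x 0.7180000000000001
0.1 foot x 0.7200000000000001
0.04 foot x 0.7220000000000001
-0.02 foot x 0.7250000000000001
-0.08 foot x 0.7260000000000001
-0.14 foot x 0.7290000000000001
-0.2 foot x 0.7330000000000001
stop top x 0.740 0.213 0.196
stop top x 0.732 0.212 0.196
stop top x 0.724 0.212 0.195
stop top x 0.716 0.211 0.195
stop top x 0.708 0.212 0.195
stop top x 0.700 0.212 0.195
stop top x 0.692 0.212 0.194
stop top x 0.684 0.212 0.194
stop top x 0.676 0.212 0.194
stop top x 0.668 0.211 0.194
stop top x 0.660 0.209 0.195
[ 0.43561185 -0.04002318  0.29515724] [-3.11983787 -0.63487281  0.02535994]
```

```bash
python3 - <<'E'
from h import *
rel([(.42,.122,.08,2.4,40),(.43,.122,.010,2.4,40),(.57,.128,.010,2.4,40)])
E
```

```text
(0.42, 0.122, 0.08, 2.4, 40) -> [-13.69 -15.87  16.99] [-0.7  3.6 -0.8]
(0.43, 0.122, 0.01, 2.4, 40) -> [-17.03 -15.71  23.22] [-0.7  3.6 -0.8]
(0.57, 0.128, 0.01, 2.4, 40) -> [ -5.75 -15.77  31.53] [-0.7  3.6 -0.8]
```

```bash
python3 -m creep '0.6 -13.7 -15.9 17 -0.7 3.6 -0.8; 0.6 -13.7 -15.9 17 -0.7 3.6 -0.8; 0.6 -13.7 -15.9 17 -0.7 3.6 -0.8; 0.6 -13.7 -15.9 17 -0.7 3.6 -0.8; 0.6 -13.7 -15.9 17 -0.7 3.6 -0.8; 0.6 -13.7 -15.9 17 -0.7 3.6 -0.8; 0.6 -13.7 -15.9 17 -0.7 3.6 -0.8; 0.6 -15.4 -15.8 20 -0.7 3.6 -0.8; 0.6 -17 -15.7 23.2 -0.7 3.6 -0.8; 0.6 -17 -15.7 23.2 -0.7 3.6 -0.8; 0.6 -17 -15.7 23.2 -0.7 3.6 -0.8'
python3 - <<'E'
from h import *
rel([(.45,.123,.010,2.4,40),(.57,.128,.010,2.4,40),(.585,.129,.010,2.4,40)])
E
```

```text
time_s: 5.15
tool_pos: [0.4314, 0.0645, 0.3198]
tcp_rot: [-3.125, -0.686, 0.043]
force: [-0.3, -0.2, 0.5]
width: 0.0516
(0.45, 0.123, 0.01, 2.4, 40) -> [-17.98  -5.36  25.4 ] [-1.   0.7  0. ]
(0.57, 0.128, 0.01, 2.4, 40) -> [-8.69 -5.22 33.01] [-1.   0.7  0. ]
(0.585, 0.129, 0.01, 2.4, 40) -> [-7.53 -5.24 33.96] [-1.   0.7  0. ]
```

```bash
python3 - <<'E'
from h import *
s=telemetry.observe();print(s["joint_pos"].round(3),s["dq"].round(2))
E
python3 -m creep '0.6 0 0 0 0 0 0; 0.6 0 0 0 0 0 0'
python3 - <<'E'
from h import *
s=telemetry.observe();print(s["joint_pos"].round(3),s["dq"].round(2))
rel([(.46,.123,.10,2.4,30)])
E
```

```text
[ 1.109 -0.178 -1.266  2.507 -1.533  0.079 -0.23 ] [-0.   -0.   -0.    0.   -0.    0.   -0.01]
time_s: 5.35
tool_pos: [0.4314, 0.0646, 0.3198]
tcp_rot: [-3.126, -0.686, 0.043]
force: [-0.0, -0.4, -0.4]
width: 0.0513
[ 1.109 -0.178 -1.266  2.507 -1.533  0.079 -0.23 ] [-0. -0. -0.  0. -0.  0.  0.]
(0.46, 0.123, 0.1, 2.4, 30) -> [-11.51  -5.4   19.07] [-1.  -9.3  0.1]
```

The arm hit several joint limits: the elbow swung out because my path passed too near the base. I'll fit the kinematics from the poses seen so far so I can plan around that.

```bash
cat > k.py <<'E'
import numpy as np, itertools
from scipy.optimize import least_squares
from scipy.spatial.transform import Rotation as R
LO=np.array([-2.69,-.47,-1.27,.19,-1.53,.08,-3.09]);HI=np.array([2.69,2.24,1.36,2.51,4.68,2.07,3.09])
def fk(q,p,sg,full=False):
    off,o7,d1,d3,d5,d7,a3,a5=p; z=lambda a:R.from_euler('z',a); y=lambda a:R.from_euler('y',a)
    r=z(sg[0]*q[0]+off); P=np.array([0,0,d1]); pts=[P]
    r=r*y(q[1])*z(sg[1]*q[2]); P=P+r.apply([a3,0,d3]); pts.append(P)
    r=r*y(q[3])*z(sg[2]*q[4]); P=P+r.apply([a5,0,d5]); pts.append(P)
    r=r*y(q[5])*z(sg[3]*q[6]+o7); P=P+r.apply([0,0,d7]); pts.append(P)
    return (P,r,pts) if full else (P,r)
E
python3 - <<'E'
from k import *
D=[([1.21447506,0.59115707,0.04835488,1.60851119,-0.03330208,0.9426756,-0.03370551],[0.18839224,-0.70010145,0.23132807],[3.14153926,0,.262884728]),
([1.109,-.178,-1.266,2.507,-1.533,.079,-.23],[.4314,.0646,.3198],[-3.126,-.686,.043])]
best=[]
for sg in itertools.product([1,-1],repeat=4):
    def f(p):
        e=[]
        for q,x,o in D:
            P,r=fk(q,p,sg); e+=list(P-x)+list((R.from_euler('xyz',o).inv()*r).as_rotvec()*.3)
        return np.array(e+list(.01*p[6:]))
    for off in (-2.5,0,.6,2.5):
      for o7 in (0,1.57,3.1,-1.57):
        s=least_squares(f,[off,o7,.3,.4,.4,.25,0,0]); best.append((s.cost,sg,s.x.round(4)))
best.sort(key=lambda b:b[0])
for b in best[:6]: print(b)
E
```

```text
(np.float64(2.4927702812800426e-05), (-1, -1, -1, -1), array([-0.0224,  1.5509,  0.362 , -0.2356,  0.5366, -0.7527,  0.5606,
        0.0746]))
(np.float64(2.4927702812800464e-05), (-1, -1, -1, -1), array([-0.0224,  1.5509,  0.362 , -0.2356,  0.5366, -0.7527,  0.5606,
        0.0746]))
(np.float64(2.4927702812800664e-05), (-1, -1, -1, -1), array([-0.0224,  1.5509,  0.362 , -0.2356,  0.5366, -0.7527,  0.5606,
        0.0746]))
(np.float64(2.492770281280079e-05), (-1, -1, -1, -1), array([-0.0224,  1.5509,  0.362 , -0.2356,  0.5366, -0.7527,  0.5606,
        0.0746]))
(np.float64(2.492770281280094e-05), (-1, -1, -1, -1), array([-0.0224,  1.5509,  0.362 , -0.2356,  0.5366, -0.7527,  0.5606,
        0.0746]))
(np.float64(2.4927702812801592e-05), (-1, -1, -1, -1), array([-0.0224,  1.5509,  0.362 , -0.2356,  0.5366, -0.7527,  0.5606,
        0.0746]))
```

```bash
python3 - <<'E'
from k import *
D=[([1.21447506,0.59115707,0.04835488,1.60851119,-0.03330208,0.9426756,-0.03370551],[0.18839224,-0.70010145,0.23132807],[3.14153926,0,.262884728]),
([1.109,-.178,-1.266,2.507,-1.533,.079,-.23],[.4314,.0646,.3198],[-3.126,-.686,.043])]
sg=(-1,-1,-1,-1)
def f(p):
    e=[]
    for q,x,o in D:
        P,r=fk(q,p,sg); e+=list(P-x)+list((R.from_euler('xyz',o).inv()*r).as_rotvec()*.3)
    return np.array(e+list(.05*p[6:]))
s=least_squares(f,[0,1.57,.3,.4,.4,.25,0,0],bounds=([-4,-4,.1,.2,.2,.15,-.1,-.1],[4,4,.6,.6,.6,.45,.1,.1]))
print(s.x.round(4),s.fun.round(4))
p=s.x; p[6:]=0
s2=least_squares(lambda v:f(np.r_[v,0,0]),[0,1.57,.3,.4,.4,.25]); print(s2.x.round(4),s2.fun.round(4))
E
```

```text
[-0.0558  1.5213  0.2512  0.5627  0.4436  0.1963  0.0603 -0.0046] [ 0.0027  0.0008  0.0003 -0.      0.      0.0019  0.0001  0.0001 -0.0003
 -0.0103 -0.0002 -0.0019  0.003  -0.0002]
[-0.0634  1.5145  0.2621  0.6343  0.4584  0.2851] [-0.0006  0.0008  0.003  -0.      0.      0.0021  0.001   0.0063 -0.003
 -0.0117 -0.0002 -0.0021  0.      0.    ]
```

```bash
python3 - <<'E'
from h import *
rel([(.42,-.25,.36,20,10),(.30,-.58,.36,28,0)])
E
```

```text
(0.42, -0.25, 0.36, 20, 10) -> [ 0.61 31.31 -5.2 ] [  6.5 -29.2 -15.9]
(0.3, -0.58, 0.36, 28, 0) -> [ -9.77  63.61 -14.22] [  7.9 -38.8 -24.2]
```

```bash
python3 -m creep '0.6 0.6 31.3 -5.2 6.5 -29 -16; 0.6 0.6 31.3 -5.2 6.5 -29 -16; 0.6 0.6 31.3 -5.2 6.5 -29 -16; 0.6 0.6 31.3 -5.2 6.5 -29 -16; 0.6 0.6 31.3 -5.2 6.5 -29 -16; 0.6 0.6 31.3 -5.2 6.5 -29 -16; 0.6 0.6 31.3 -5.2 6.5 -29 -16; 0.6 -10 63.6 -14 8 -39 -24; 0.6 -10 63.6 -14 8 -39 -24; 0.6 -10 63.6 -14 8 -39 -24; 0.6 -10 63.6 -14 8 -39 -24; 0.6 -10 63.6 -14 8 -39 -24; 0.6 -10 63.6 -14 8 -39 -24; 0.6 -10 63.6 -14 8 -39 -24; 0.6 -10 63.6 -14 8 -39 -24'
python3 - <<'E'
from h import *
s=telemetry.observe();print([list(s[k].round(4)) for k in("joint_pos","tool_pos","tcp_rot")])
E
python3 -m creep '0.6 0 0 0 0 0 0; 0.6 0 0 0 0 0 0'
python3 - <<'E'
from h import *
s=telemetry.observe();print([list(s[k].round(4)) for k in("joint_pos","tool_pos","tcp_rot")])
rel([(.36,-.48,.36,40,0),(.52,-.28,.36,60,0),(.50,-0.03,.34,85,0)])
E
```

```text
time_s: 6.85
tool_pos: [0.3257, -0.4829, 0.3544]
tcp_rot: [-3.138, 0.002, 0.486]
force: [0.7, -0.6, 0.6]
width: 0.0512
[[np.float64(1.6161), np.float64(0.4385), np.float64(-0.9972), np.float64(1.7685), np.float64(0.4001), np.float64(1.1598), np.float64(-0.5892)], [np.float64(0.3257), np.float64(-0.4829), np.float64(0.3544)], [np.float64(-3.1376), np.float64(0.0023), np.float64(0.4857)]]
time_s: 7.05
tool_pos: [0.3258, -0.4821, 0.3538]
tcp_rot: [-3.136, 0.001, 0.483]
force: [0.6, 0.7, 0.2]
width: 0.0514
[[np.float64(1.6156), np.float64(0.4386), np.float64(-0.9965), np.float64(1.7698), np.float64(0.3983), np.float64(1.1587), np.float64(-0.5919)], [np.float64(0.3258), np.float64(-0.4821), np.float64(0.3538)], [np.float64(-3.1363), np.float64(0.0011), np.float64(0.4826)]]
(0.36, -0.48, 0.36, 40, 0) -> [ 3.13  1.4  -0.63] [ -0.3   0.  -12.4]
(0.52, -0.28, 0.36, 60, 0) -> [26.58 -8.89 -0.6 ] [ -0.3  -0.  -32.4]
(0.5, -0.03, 0.34, 85, 0) -> [ 36.42 -31.96   1.51] [ -0.3  -0.1 -57.4]
```

```bash
cat >> k.py <<'E'
D=[([1.21447506,0.59115707,0.04835488,1.60851119,-0.03330208,0.9426756,-0.03370551],[0.18839224,-0.70010145,0.23132807],[3.14153926,0,.262884728]),
([1.109,-.178,-1.266,2.507,-1.533,.079,-.23],[.4314,.0646,.3198],[-3.126,-.686,.043]),
([1.6156,.4386,-.9965,1.7698,.3983,1.1587,-.5919],[.3258,-.4821,.3538],[-3.1363,.0011,.4826])]
sg=(-1,-1,-1,-1)
def _f(v):
    e=[]; p=np.r_[v,0,0]if len(v)==6 else v
    for q,x,o in D:
        P,r=fk(q,p,sg); e+=list(P-x)+list((R.from_euler('xyz',o).inv()*r).as_rotvec()*.3)
    return np.array(e)
fit=least_squares(_f,[0,1.57,.3,.4,.4,.25,0,0]); p=fit.x
def tgt(x,y,z,yaw,lean): return np.array([x,y,z]),R.from_euler('z',yaw,degrees=True)*R.from_euler('x',np.pi)*R.from_euler('y',lean,degrees=True)
def err(q,t,w=.3):
    P,r=fk(q,p,sg); return np.r_[P-t[0],w*(r.inv()*t[1]).as_rotvec()]
def ik(t,q0,reg=1e-3):
    s=least_squares(lambda q:np.r_[err(q,t),reg*(q-q0)],np.clip(q0,LO+.02,HI-.02),bounds=(LO,HI)); return s.x,np.abs(err(s.x,t)).max()
E
python3 - <<'E'
from k import *
print(fit.x.round(4),(fit.fun.reshape(-1,6)*1000).round(1))
rng=np.random.default_rng(0)
for T in ((.45,.122,.01,2.4,40),(.45,.122,.01,182.4,-40),(.59,.128,.01,2.4,40),(.45,-.18,.01,2.4,40)):
    S=[]
    for k in range(40):
        q,e=ik(tgt(*T),rng.uniform(LO,HI))
        if e<.004: S.append(q)
    S.sort(key=lambda q:abs(q[2])+.3*abs(q[4]))
    print(T,len(S)); [print("  ",q.round(2)) for q in S[:4]]
E
```

```text
[-0.0563  1.5187  0.2361  0.6327  0.4271  0.2834  0.0198 -0.0133] [[  3.9   4.   -4.5  -0.    0.    1.3]
 [  0.6   0.4  -1.8 -10.4  -0.2  -2.5]
 [ -1.1  -2.9   6.3   0.    0.1   1.3]]
(0.45, 0.122, 0.01, 2.4, 40) 0
(0.45, 0.122, 0.01, 182.4, -40) 0
(0.59, 0.128, 0.01, 2.4, 40) 21
   [-0.18  0.84 -0.21  2.41  2.77  0.84  1.7 ]
   [-0.45  0.83  0.16  2.41  3.05  0.77  1.33]
   [-0.12  0.85 -0.3   2.41  2.72  0.86  1.78]
   [-0.5   0.84  0.23  2.41  3.1   0.77  1.25]
(0.45, -0.18, 0.01, 2.4, 40) 0
```

```bash
cat >> k.py <<'E'
def clear(q):
    pts=fk(q,p,sg,True)[2]; S=np.vstack([a+(b-a)*np.linspace(0,1,40)[:,None] for a,b in zip(pts[:-1],pts[1:])])
    return [round(float(np.hypot(S[:,0]-.576,S[:,2]-z).min()),3) for z in (.263,.493)]
F=np.array([-.3,.84,0,2.3,2.95,.8,1.5])
E
python3 - <<'E'
from k import *
for y in (.122,-.035,-.18):
  for lean in (0,10,20,30,40):
    o=[]
    for x in (.43,.46,.49,.52,.55,.60):
        q0=F.copy(); q0[0]=-np.arctan2(y,x)
        q,e=ik(tgt(x,y,.01,2.4,lean),q0)
        o.append(f"{x}:"+(f"{clear(q)}{q[[2,4,5]].round(1)}" if e<.004 else "--"))
    print(y,lean,*o)
E
```

```text
0.122 0 0.43:[0.146, 0.128][-0.7  1.4  0.5] 0.46:[0.116, 0.106][-0.9  1.4  0.6] 0.49:[0.086, 0.075][-1.1  1.4  0.9] 0.52:[0.061, 0.056][-1.3  1.4  1.1] 0.55:-- 0.6:--
0.122 10 0.43:[0.188, 0.189][0.  2.9 0.2] 0.46:[0.158, 0.173][0.  2.9 0.1] 0.49:[0.129, 0.152][-0.   2.3  0.1] 0.52:[0.099, 0.132][-0.1  1.7  0.1] 0.55:[0.07, 0.098][-0.6  1.5  0.4] 0.6:[0.025, 0.055][-1.2  1.6  1.1]
0.122 20 0.43:-- 0.46:[0.195, 0.187][-0.   2.9  0.4] 0.49:[0.167, 0.174][-0.   2.9  0.4] 0.52:[0.139, 0.159][0.  2.9 0.3] 0.55:[0.111, 0.143][0.  2.9 0.2] 0.6:[0.064, 0.113][0.1 2.9 0.1]
0.122 30 0.43:-- 0.46:-- 0.49:-- 0.52:[0.175, 0.164][-0.   2.9  0.6] 0.55:[0.149, 0.153][-0.   2.9  0.6] 0.6:[0.106, 0.13][0.  2.9 0.4]
0.122 40 0.43:-- 0.46:-- 0.49:-- 0.52:-- 0.55:[0.182, 0.14][-0.   2.9  0.9] 0.6:[0.144, 0.129][-0.   2.9  0.8]
-0.035 0 0.43:-- 0.46:-- 0.49:-- 0.52:-- 0.55:-- 0.6:--
-0.035 10 0.43:[0.188, 0.18][-0.   3.1  0.2] 0.46:[0.158, 0.166][-0.   3.1  0.1] 0.49:[0.129, 0.15][-0.1  2.8  0.1] 0.52:[0.099, 0.133][-0.2  2.   0.1] 0.55:-- 0.6:--
-0.035 20 0.43:-- 0.46:-- 0.49:[0.167, 0.167][-0.1  3.2  0.
[... 431 characters left out ...]
0.1] 0.46:[0.158, 0.18][-0.   4.   0.1] 0.49:[0.129, 0.158][0.  4.5 0.1] 0.52:[0.099, 0.051][1.1 4.7 1. ] 0.55:[0.07, 0.046][1.3 4.7 1.2] 0.6:[0.022, 0.086][1.4 4.7 1.3]
-0.18 20 0.43:[0.223, 0.234][-0.2  3.3  0.4] 0.46:[0.195, 0.211][-0.1  3.4  0.3] 0.49:[0.167, 0.194][-0.1  3.4  0.3] 0.52:[0.139, 0.176][-0.2  3.3  0.2] 0.55:[0.111, 0.157][-0.2  3.3  0.2] 0.6:[0.064, 0.122][-0.1  3.7  0.1]
-0.18 30 0.43:-- 0.46:-- 0.49:[0.201, 0.206][-0.1  3.5  0.6] 0.52:[0.175, 0.192][-0.1  3.5  0.5] 0.55:[0.149, 0.177][-0.2  3.4  0.5] 0.6:[0.106, 0.15][-0.2  3.4  0.4]
-0.18 40 0.43:-- 0.46:-- 0.49:-- 0.52:[0.205, 0.187][-0.1  3.5  0.9] 0.55:[0.182, 0.177][-0.1  3.5  0.8] 0.6:[0.144, 0.157][-0.1  3.5  0.7]
```

```bash
cat >> k.py <<'E'
def track(q,T,lam=.02):
    "predict a damped least squares follower"
    J=lambda q:np.array([(err(q+1e-5*e,T)-err(q,T))/1e-5 for e in np.eye(7)]).T
    for _ in range(15):
        j=J(q); q=np.clip(q-j.T@np.linalg.solve(j@j.T+lam**2*np.eye(6)*.1,err(q,T)),LO,HI)
    return q
E
cat > path.py <<'E'
from k import *; from h import telemetry
import sys
def plan(q1,n,rowsper=1):
    s=telemetry.observe(); q0=s["joint_pos"]; A=R.from_euler('xyz',s["tcp_rot"]); B0=fk(q0,p,sg); qt=q0.copy()
    for i in range(1,n+1):
        q=q0+(q1-q0)*i/n; P,r=fk(q,p,sg); qt=track(qt,(P,r))
        d=A.inv().apply(P-B0[0])*100; v=(B0[1].inv()*r).as_rotvec(degrees=True)
        print(i,"TCP",P.round(2),"el",fk(q,p,sg,True)[2][1].round(2),"clr",clear(q),"ROW",d.round(1),v.round(0),"trk",np.abs(qt-q).max().round(2))
    print(q1.round(2))
E
python3 - <<'E'
from path import *
q1,e=ik(tgt(.45,-.05,.2,2.4,20),F); print(e)
plan(q1,12)
E
```

```text
0.015888206760112357
1 TCP [ 0.33 -0.53  0.35] el [ 0.03 -0.27  0.81] clr [0.261, 0.226] ROW [-1.7  4.2  1.4] [-10. -16. -17.] trk 0.02
2 TCP [ 0.36 -0.56  0.36] el [ 0.06 -0.26  0.81] clr [0.235, 0.194] ROW [-0.4  8.6  0.3] [-20. -31. -37.] trk 0.06
3 TCP [ 0.42 -0.57  0.38] el [ 0.09 -0.24  0.82] clr [0.195, 0.161] ROW [ 4.4 12.1 -1.9] [-29. -45. -59.] trk 0.12
4 TCP [ 0.49 -0.55  0.4 ] el [ 0.12 -0.22  0.82] clr [0.158, 0.117] ROW [12.  13.2 -3.8] [-36. -57. -83.] trk 0.2
5 TCP [ 0.57 -0.49  0.4 ] el [ 0.14 -0.19  0.82] clr [0.141, 0.077] ROW [21.2 11.3 -4.5] [ -43.  -69. -108.] trk 0.31
6 TCP [ 0.62 -0.4   0.39] el [ 0.16 -0.17  0.83] clr [0.137, 0.069] ROW [30.   6.4 -3.3] [ -48.  -80. -134.] trk 0.41
7 TCP [ 0.65 -0.3   0.36] el [ 0.17 -0.14  0.83] clr [0.122, 0.083] ROW [36.9 -1.1 -0.4] [ 46.  80. 141.] trk 0.51
8 TCP [ 0.64 -0.21  0.32] el [ 0.18 -0.11  0.83] clr [0.085, 0.11] ROW [40.7 -9.7  3.7] [ 34.  66. 120.] trk 0.58
9 TCP [ 0.61 -0.13  0.28] el [ 0.19 -0.08  0.84] clr [0.031, 0.144] ROW [ 41.2 -18.1   8.2] [23. 53. 97.] trk 0.73
10 TCP [ 0.55 -0.08  0.24] el [ 0.19 -0.06  0.84] clr [0.033, 0.18] ROW [ 39.  -25.1  12.3] [12. 41. 74.] trk 0.92
11 TCP [ 0.5  -0.06  0.21] el [ 0.18 -0.03  0.84] clr [0.097, 0.211] ROW [ 35.1 -30.   15.4] [ 3. 31. 50.] trk 1.1
12 TCP [ 0.45 -0.05  0.19] el [ 0.18 -0.01  0.84] clr [0.147, 0.237] ROW [ 31.1 -32.8  17.2] [-6. 23. 25.] trk 1.3
[-0.03  0.25  0.1   2.5   4.68  0.08  0.13]
```

```bash
python3 - <<'E'
from path import *
for qq in ([1.3,.5,0,2.3,3.0,.4,1.5],[1.5,.4,-.1,2.35,3.0,.35,1.5]):
    plan(np.array(qq),10)
E
```

```text
1 TCP [ 0.27 -0.55  0.33] el [-0.   -0.28  0.8 ] clr [0.309, 0.277] ROW [-7.3  3.2  3. ] [ -5. -13. -17.] trk 0.06
2 TCP [ 0.23 -0.6   0.31] el [ 0.   -0.29  0.8 ] clr [0.347, 0.29] ROW [-13.7   6.    4.6] [ -6. -25. -35.] trk 0.12
3 TCP [ 0.2  -0.65  0.31] el [ 0.01 -0.29  0.8 ] clr [0.372, 0.302] ROW [-18.8   8.4   5.4] [ -4. -38. -55.] trk 0.19
4 TCP [ 0.17 -0.68  0.3 ] el [ 0.02 -0.3   0.79] clr [0.387, 0.321] ROW [-22.4  10.4   5.9] [  1. -49. -77.] trk 0.26
5 TCP [ 0.16 -0.7   0.29] el [ 0.03 -0.3   0.79] clr [0.397, 0.345] ROW [-24.6  11.8   6.7] [  9. -58. -99.] trk 0.33
6 TCP [ 0.16 -0.71  0.28] el [ 0.03 -0.3   0.79] clr [0.407, 0.373] ROW [-25.6  12.4   8. ] [  20.  -65. -122.] trk 0.39
7 TCP [ 0.15 -0.71  0.26] el [ 0.04 -0.31  0.79] clr [0.417, 0.403] ROW [-25.7  12.1  10. ] [  33.  -70. -145.] trk 0.44
8 TCP [ 0.15 -0.7   0.23] el [ 0.05 -0.31  0.79] clr [0.427, 0.434] ROW [-25.3  10.5  12.8] [-42.  64. 152.] trk 0.48
9 TCP [ 0.14 -0.67  0.2 ] el [ 0.06 -0.31  0.78] clr [0.44, 0.463] ROW [-24.8   7.7  16. ] [-42.  47. 131.] trk 0.49
10 TCP [ 0.12 -0.63  0.17] el [ 0.07 
[... 636 characters left out ...]
39, 0.379] ROW [-27.5   9.4   4.2] [  9. -58. -96.] trk 0.29
6 TCP [ 0.11 -0.7   0.31] el [ 0.   -0.27  0.81] clr [0.456, 0.411] ROW [-29.1   9.4   5.2] [  19.  -65. -119.] trk 0.35
7 TCP [ 0.1  -0.7   0.29] el [ 0.   -0.27  0.81] clr [0.472, 0.445] ROW [-29.7   8.3   6.9] [  32.  -69. -142.] trk 0.4
8 TCP [ 0.09 -0.68  0.27] el [ 0.   -0.27  0.81] clr [0.486, 0.479] ROW [-29.8   6.2   9.4] [-43.  66. 156.] trk 0.43
9 TCP [ 0.07 -0.65  0.24] el [ 0.   -0.27  0.81] clr [0.502, 0.512] ROW [-29.7   2.7  12.5] [-43.  48. 136.] trk 0.44
10 TCP [ 0.05 -0.6   0.2 ] el [ 0.01 -0.26  0.81] clr [0.525, 0.542] ROW [-29.5  -2.   15.8] [-40.  32. 115.] trk 0.47
[ 1.5   0.4  -0.1   2.35  3.    0.35  1.5 ]
```

```bash
python3 -m creep '0.6 -8 3 2.5 -5 -13 -16; 0.6 -8 3 2.5 -5 -13 -16; 0.6 -8 3 2.5 -5 -13 -16; 0.6 -15 5.4 3.6 -7 -26 -34; 0.6 -15 5.4 3.6 -7 -26 -34; 0.6 -15 5.4 3.6 -7 -26 -34; 0.6 -20.5 7.3 4 -5 -38 -54; 0.6 -20.5 7.3 4 -5 -38 -54; 0.6 -20.5 7.3 4 -5 -38 -54; 0.6 -24.7 8.7 4 0 -49 -74; 0.6 -24.7 8.7 4 0 -49 -74; 0.6 -24.7 8.7 4 0 -49 -74; 0.6 -27.5 9.4 4.2 9 -58 -96; 0.6 -27.5 9.4 4.2 9 -58 -96; 0.6 -27.5 9.4 4.2 9 -58 -96; 0.6 -29 9.4 5.2 19 -65 -119; 0.6 -29 9.4 5.2 19 -65 -119; 0.6 -29 9.4 5.2 19 -65 -119; 0.6 -29 9.4 5.2 19 -65 -119; 0.6 -29 9.4 5.2 19 -65 -119'
python3 - <<'E'
from path import *
s=telemetry.observe();print([list(s[k].round(4)) for k in("joint_pos","tool_pos","tcp_rot")])
print(fk(s["joint_pos"],p,sg)[0])
plan(np.array([1.4,.45,0,2.3,3.0,.4,1.5]),6)
E
```

```text
time_s: 9.05
tool_pos: [0.1157, -0.6986, 0.3035]
tcp_rot: [-2.192, 0.114, 2.835]
force: [0.8, 0.2, 0.2]
width: 0.0511
[[np.float64(1.695), np.float64(0.4759), np.float64(-0.761), np.float64(2.1684), np.float64(1.9003), np.float64(0.8977), np.float64(0.7244)], [np.float64(0.1157), np.float64(-0.6986), np.float64(0.3035)], [np.float64(-2.1915), np.float64(0.1141), np.float64(2.8352)]]
[ 0.12270228 -0.67191091  0.29897482]
1 TCP [ 0.12 -0.69  0.29] el [-0.03 -0.3   0.79] clr [0.444, 0.412] ROW [-0.   0.   1.7] [  2.  -4. -16.] trk 0.1
2 TCP [ 0.12 -0.69  0.28] el [-0.02 -0.3   0.79] clr [0.454, 0.435] ROW [0.3 0.7 3. ] [  4.  -7. -32.] trk 0.19
3 TCP [ 0.11 -0.69  0.26] el [-0.   -0.3   0.79] clr [0.464, 0.46] ROW [1.1 2.  3.9] [  5. -10. -49.] trk 0.27
4 TCP [ 0.1  -0.68  0.24] el [ 0.01 -0.3   0.79] clr [0.477, 0.484] ROW [2.6 3.8 4.5] [  5. -13. -66.] trk 0.34
5 TCP [ 0.08 -0.66  0.22] el [ 0.02 -0.29  0.8 ] clr [0.494, 0.508] ROW [4.9 5.9 4.7] [  4. -16. -83.] trk 0.4
6 TCP [ 0.06 -0.64  0.2 ] el [ 0.03 -0.29  0.8 ] clr [0.518, 0.527] ROW [8.  8.1 4.6] [   2.  -19. -101.] trk 0.45
[1.4  0.45 0.   2.3  3.   0.4  1.5 ]
```

```bash
python3 -m creep '0.6 0 0 1.7 2 -4 -16; 0.6 0 0 1.7 2 -4 -16; 0.6 0.3 0.7 3 4 -7 -32; 0.6 0.3 0.7 3 4 -7 -32; 0.6 1 2 3.9 5 -10 -49; 0.6 1 2 3.9 5 -10 -49; 0.6 1 2 3.9 5 -10 -49; 0.6 2.6 3.8 4.5 5 -13 -66; 0.6 2.6 3.8 4.5 5 -13 -66; 0.6 4.9 5.9 4.7 4 -16 -83; 0.6 4.9 5.9 4.7 4 -16 -83; 0.6 4.9 5.9 4.7 4 -16 -83; 0.6 8 8 4.6 2 -19 -101; 0.6 8 8 4.6 2 -19 -101; 0.6 8 8 4.6 2 -19 -101'
cat >> k.py <<'E'
from h import telemetry as _t
D+=[([1.695,.4759,-.761,2.1684,1.9003,.8977,.7244],[.1157,-.6986,.3035],[-2.1915,.1141,2.8352])]
_s=_t.observe(); D+=[(_s["joint_pos"],_s["tool_pos"],_s["tcp_rot"])]
fit=least_squares(_f,[0,1.57,.3,.4,.4,.25,0,0]); p=fit.x
E
python3 - <<'E'
from path import *
s=telemetry.observe();print([list(s[k].round(4)) for k in("joint_pos","tool_pos","tcp_rot")])
print(p.round(3),(fit.fun.reshape(-1,6)*1000).round(0))
q1,e=ik(tgt(.42,-.1,.24,2.4,20),F,.01); print(e)
plan(q1,8)
E
```

```text
time_s: 10.55
tool_pos: [0.0523, -0.6714, 0.2047]
tcp_rot: [-2.993, -0.797, -1.679]
force: [0.2, -1.1, -0.1]
width: 0.0513
[[np.float64(1.6878), np.float64(0.4869), np.float64(-0.3691), np.float64(2.2941), np.float64(2.6929), np.float64(0.4737), np.float64(1.8773)], [np.float64(0.0523), np.float64(-0.6714), np.float64(0.2047)], [np.float64(-2.9934), np.float64(-0.7967), np.float64(-1.6785)]]
[-0.051  1.53   0.245  0.652  0.437  0.31   0.003 -0.011] [[  9.   1.  -4.  -0.   0.   3.]
 [  6.   6.  -3.  -9.  -0.  -1.]
 [ -5.  -4.   4.   0.   0.   3.]
 [ -2.   5.   4.   1.  12.  -4.]
 [  6.   2.  -1. -11.   1.  -2.]]
0.033983552743569664
1 TCP [ 0.18 -0.63  0.21] el [ 0.   -0.29  0.83] clr [0.399, 0.464] ROW [ -3.  -12.2  -2.7] [11. -1. -8.] trk 0.19
2 TCP [ 0.28 -0.56  0.22] el [ 0.05 -0.26  0.84] clr [0.296, 0.39] ROW [ -8.1 -22.5  -7. ] [ 22.  -4. -17.] trk 0.4
3 TCP [ 0.36 -0.48  0.22] el [ 0.09 -0.22  0.85] clr [0.219, 0.332] ROW [-14.4 -30.3 -12.4] [ 31.  -8. -27.] trk 0.62
4 TCP [ 0.41 -0.39  0.22] el [ 0.12 -0.18  0.86] clr [0.17, 0.294] ROW [-21.1 -35.4 -18.4] [ 38. -12. -36.] trk 0.85
5 TCP [ 0.44 -0.3   0.21] el [ 0.13 -0.14  0.87] clr [0.145, 0.27] ROW [-27.6 -38.  -24.3] [ 43. -16. -47.] trk 1.09
6 TCP [ 0.45 -0.22  0.21] el [ 0.14 -0.1   0.87] clr [0.138, 0.256] ROW [-33.3 -38.8 -29.8] [ 46. -18. -57.] trk 1.34
7 TCP [ 0.44 -0.16  0.21] el [ 0.13 -0.07  0.88] clr [0.141, 0.251] ROW [-38.  -38.4 -34.7] [ 49. -18. -68.] trk 1.61
8 TCP [ 0.43 -0.1   0.21] el [ 0.12 -0.03  0.89] clr [0.149, 0.251] ROW [-41.6 -37.5 -39. ] [ 51. -17. -78.] trk 1.92
[ 0.24  0.18 -0.01  2.51  4.68  0.1   0.28]
```

```bash
python3 - <<'E'
from path import *
plan(np.array([1.45,.25,-.15,2.47,3.0,.3,1.7]),4)
import path
class S: pass
def plan2(q0,q1,n):
    qt=q0.copy()
    for i in range(1,n+1):
        q=q0+(q1-q0)*i/n; P,r=fk(q,p,sg); qt=track(qt,(P,r)); print(P.round(3),r.as_euler('xyz').round(2),qt.round(2),clear(qt))
plan2(np.array([1.45,.25,-.15,2.47,3.0,.3,1.7]),np.array([.05,.25,-.0,2.47,3.1,.3,1.7]),8)
E
```

```text
1 TCP [ 0.08 -0.64  0.22] el [-0.03 -0.27  0.84] clr [0.503, 0.524] ROW [-1.6 -1.8 -3. ] [ 2. -1. -4.] trk 0.07
2 TCP [ 0.09 -0.6   0.23] el [-0.01 -0.24  0.85] clr [0.489, 0.517] ROW [-3.4 -3.2 -6.1] [ 3. -2. -7.] trk 0.13
3 TCP [ 0.1  -0.57  0.23] el [ 0.   -0.2   0.87] clr [0.479, 0.512] ROW [-5.4 -4.3 -9.3] [  5.  -4. -10.] trk 0.2
4 TCP [ 0.1  -0.53  0.24] el [ 0.01 -0.16  0.88] clr [0.473, 0.508] ROW [ -7.6  -4.9 -12.5] [  6.  -5. -13.] trk 0.27
[ 1.45  0.25 -0.15  2.47  3.    0.3   1.7 ]
[ 0.186 -0.504  0.241] [ 3.11 -0.72 -1.16] [ 1.32  0.25 -0.18  2.47  2.97  0.3   1.75] [0.391, 0.446]
[ 0.263 -0.469  0.24 ] [ 3.09 -0.72 -0.99] [ 1.18  0.25 -0.21  2.47  2.93  0.31  1.8 ] [0.314, 0.387]
[ 0.334 -0.421  0.24 ] [ 3.08 -0.72 -0.81] [ 1.05  0.26 -0.25  2.47  2.9   0.31  1.84] [0.243, 0.333]
[ 0.396 -0.363  0.24 ] [ 3.07 -0.72 -0.63] [ 0.92  0.26 -0.28  2.47  2.86  0.31  1.89] [0.181, 0.288]
[ 0.449 -0.296  0.24 ] [ 3.05 -0.72 -0.46] [ 0.78  0.26 -0.31  2.47  2.83  0.32  1.94] [0.129, 0.252]
[ 0.49  -0.222  0.24 ] [ 3.04 -0.72 -0.28] [ 0.65  0.26 -0.34  2.47  2.79  0.32  1.99] [0.089, 0.225]
[ 0.519 -0.141  0.24 ] [ 3.03 -0.71 -0.1 ] [ 0.52  0.27 -0.38  2.47  2.76  0.33  2.03] [0.061, 0.207]
[ 0.535 -0.058  0.24 ] [ 3.02 -0.71  0.07] [ 0.39  0.27 -0.41  2.47  2.72  0.33  2.08] [0.047, 0.197]
```

```bash
python3 - <<'E'
from path import *
import h
s=telemetry.observe(); q=s["joint_pos"]
W=[(.10,-.53,.24,-76,41),(.22,-.49,.24,-60,41),(.334,-.421,.24,-46,40),(.40,-.34,.24,-33,38),(.42,-.26,.20,-18,32),(.425,-.19,.13,-5,25),(.43,-.178,.06,2.4,21),(.43,-.178,.013,2.4,20)]
h.rel(W)
for w in W:
    t=tgt(*w); t=(t[0]+fk(s["joint_pos"],p,sg)[0]-s["tool_pos"],t[1]); q=track(q,t); print(q.round(2),np.abs(err(q,t)).max().round(3))
E
```

```text
(0.1, -0.53, 0.24, -76, 41) -> [ -7.66  -5.09 -12.27] [  5.4  -5.7 -14.3]
(0.22, -0.49, 0.24, -60, 41) -> [-11.35 -17.02 -14.29] [ 16.5  -6.4 -25.8]
(0.334, -0.421, 0.24, -46, 40) -> [-17.   -28.35 -18.45] [ 25.9  -7.9 -36.1]
(0.4, -0.34, 0.24, -33, 38) -> [-23.13 -34.91 -23.8 ] [ 34.2 -10.2 -46.1]
(0.42, -0.26, 0.2, -18, 32) -> [-31.7  -36.47 -26.65] [ 41.5 -15.8 -59.4]
(0.425, -0.19, 0.13, -5, 25) -> [-41.6  -36.24 -26.8 ] [ 45.8 -21.3 -72.5]
(0.43, -0.178, 0.06, 2.4, 21) -> [-47.48 -36.01 -22.79] [ 47.6 -24.  -80.4]
(0.43, -0.178, 0.013, 2.4, 20) -> [-50.84 -35.52 -19.54] [ 46.9 -24.8 -80.8]
[ 1.73  0.28 -0.47  2.47  2.83  0.31  1.91] 0.0
[ 1.6   0.29 -0.57  2.46  2.85  0.3   1.95] 0.0
[ 1.36  0.29 -0.59  2.45  2.78  0.27  2.02] 0.0
[ 1.22  0.28 -0.63  2.45  2.77  0.2   2.06] 0.0
[ 1.1   0.33 -0.64  2.47  2.82  0.15  2.15] 0.0
[ 0.86  0.46 -0.52  2.51  2.82  0.2   2.25] 0.002
[ 0.76  0.63 -0.45  2.51  2.86  0.28  2.34] 0.001
[ 0.73  0.75 -0.42  2.51  2.87  0.41  2.34] 0.009
```

```bash
python3 -m creep '0.5 -7.7 -5 -12.3 5 -6 -14; 0.5 -7.7 -5 -12.3 5 -6 -14; 0.5 -7.7 -5 -12.3 5 -6 -14; 0.5 -11.4 -17 -14.3 16 -6 -26; 0.5 -11.4 -17 -14.3 16 -6 -26; 0.5 -11.4 -17 -14.3 16 -6 -26; 0.5 -17 -28.4 -18.5 26 -8 -36; 0.5 -17 -28.4 -18.5 26 -8 -36; 0.5 -17 -28.4 -18.5 26 -8 -36; 0.5 -23 -35 -24 34 -10 -46; 0.5 -23 -35 -24 34 -10 -46; 0.5 -23 -35 -24 34 -10 -46; 0.5 -31.7 -36.5 -26.7 41.5 -16 -59; 0.5 -31.7 -36.5 -26.7 41.5 -16 -59; 0.5 -31.7 -36.5 -26.7 41.5 -16 -59; 0.5 -41.6 -36.2 -26.8 46 -21 -72; 0.5 -41.6 -36.2 -26.8 46 -21 -72; 0.5 -41.6 -36.2 -26.8 46 -21 -72; 0.5 -41.6 -36.2 -26.8 46 -21 -72; 0.5 -41.6 -36.2 -26.8 46 -21 -72'
python3 -m creep '0.5 0 0 0 0 0 0'
python3 - <<'E'
from path import *
import h
s=telemetry.observe(); q=s["joint_pos"]; print(q.round(3))
h.rel([(.43,-.178,.06,2.4,21),(.432,-.178,.013,2.4,20)])
E
```

```text
time_s: 12.55
tool_pos: [0.4243, -0.1889, 0.13]
tcp_rot: [-3.135, -0.442, -0.098]
force: [0.8, 0.7, -0.4]
width: 0.0428
time_s: 12.65
tool_pos: [0.424, -0.1889, 0.1297]
tcp_rot: [-3.131, -0.443, -0.101]
force: [0.1, -0.6, 0.7]
width: 0.0428
[ 1.179  0.598 -1.02   2.506  1.99   0.416  3.04 ]
(0.43, -0.178, 0.06, 2.4, 21) -> [-2.55 -1.07  6.51] [ 2.6 -4.4 -7.5]
(0.432, -0.178, 0.013, 2.4, 20) -> [-4.38 -1.04 10.85] [ 2.5 -5.4 -7.5]
```

```bash
python3 -m creep '0.5 -2.6 -1 6.5 2.6 -4.4 -7.5; 0.5 -2.6 -1 6.5 2.6 -4.4 -7.5; 0.5 -2.6 -1 6.5 2.6 -4.4 -7.5; 0.5 -4.4 -1 10.8 2.6 -5.4 -7.5; 0.5 -4.4 -1 10.8 2.6 -5.4 -7.5; 0.5 -4.4 -1 10.8 2.6 -5.4 -7.5'
python3 - <<'E'
from path import *
import h
s=telemetry.observe(); q=s["joint_pos"]; print(q.round(3))
h.rel([(.432,-.178,.012,2.4,20),(.48,-.176,.012,2.4,25),(.53,-.174,.012,2.4,30),(.58,-.172,.012,2.4,34)])
c=h.cam("wrist"); im=h.save("wrist","w3.png")
E
```

```text
time_s: 13.25
tool_pos: [0.4305, -0.1773, 0.0136]
tcp_rot: [-3.141, -0.347, 0.048]
force: [-0.0, 0.2, 0.2]
width: 0.0431
[ 0.995  0.859 -0.835  2.483  2.22   0.545  3.007]
(0.432, -0.178, 0.012, 2.4, 20) -> [0.09 0.07 0.21] [-0.2  0.1  0.3]
(0.48, -0.176, 0.012, 2.4, 25) -> [4.6  0.11 1.84] [-0.2  5.1  0.3]
(0.53, -0.174, 0.012, 2.4, 30) -> [9.31 0.15 3.54] [-0.2 10.1  0.3]
(0.58, -0.172, 0.012, 2.4, 34) -> [14.02  0.19  5.24] [-0.2 14.1  0.3]
```

View pics/w3.png

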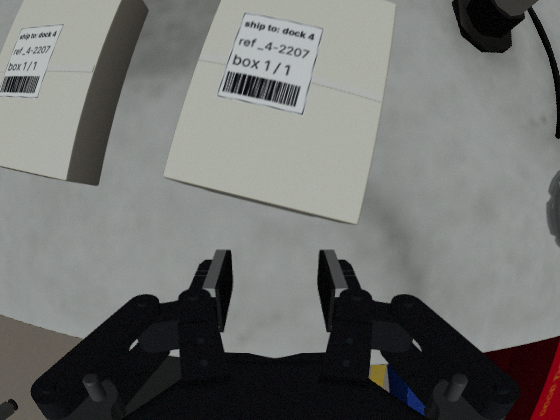

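The wrist view shows the open fingers at (225,270) and (327,270), centred behind C's short end, which runs from (165,178) to (357,222). Now I'll push C forward, increasing the lean as it goes.

```bash
python3 -m creep '0.5 1.6 0 0.7 0 1.7 0.3; 0.5 3.1 0.1 1.2 0 3.4 0.3; 0.5 4.6 0.1 1.8 0 5 0.3; 0.5 6.2 0.1 2.4 0 6.7 0.3; 0.5 7.7 0.1 2.9 0 8.4 0.3; 0.5 9.3 0.1 3.5 0 10 0.3; 0.5 10.9 0.2 4.1 0 11.4 0.3; 0.5 12.4 0.2 4.7 0 12.7 0.3; 0.5 14 0.2 5.2 0 14 0.3; 0.5 14 0.2 5.2 0 14 0.3'
python3 - <<'E'
from path import *
import h
s=telemetry.observe(); q=s["joint_pos"]; print(q.round(3),s["force"].round(1))
c=h.cam("wrist"); im=h.save("wrist","w4.png"); h.cartons(h.top(im,c),183)
h.rel([(.592,-.1715,.012,2.4,35),(.602,-.171,.012,2.4,35)])
E
```

```text
time_s: 14.3
tool_pos: [0.5837, -0.1731, 0.0122]
tcp_rot: [-3.142, -0.596, 0.043]
force: [0.1, 0.3, -0.0]
width: 0.0427
[ 0.986  1.027 -0.949  2.316  2.416  0.681  2.931] [ 0.1  0.3 -0. ]
(0.592, -0.1715, 0.012, 2.4, 35) -> [ 0.8  -0.1   0.55] [-0.1  1.   0.1]
(0.602, -0.171, 0.012, 2.4, 35) -> [ 1.63 -0.1   1.11] [-0.1  1.   0.1]
```

```bash
python3 -m creep '0.5 0.8 -0.1 0.5 0 1 0; 0.5 1.2 -0.1 0.8 0 1 0; 0.5 1.6 -0.1 1.1 0 1 0'
python3 - <<'E'
from path import *
import h
s=telemetry.observe(); print(s["force"].round(1))
c=h.cam("wrist"); im=h.save("wrist","w5.png")
E
```

```text
time_s: 14.65
tool_pos: [0.5989, -0.1705, 0.0116]
tcp_rot: [-3.141, -0.608, 0.044]
force: [-2.8, -0.6, 2.8]
width: 0.0422
[-2.8 -0.6  2.8]
```

View pics/w5.png

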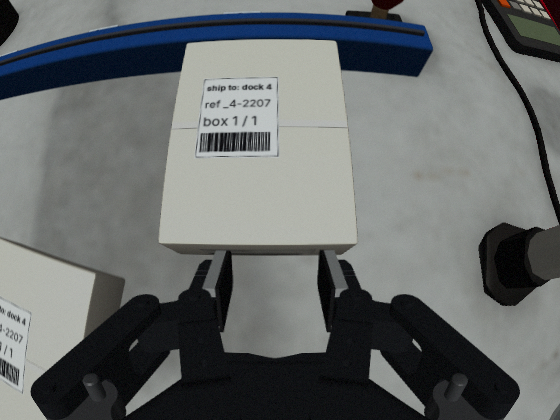

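C is square behind the fingers, with its rear edge from (163,250) to (355,252) and its front edge at the blue fence (185–340, 42). I'll press a little further.

```bash
python3 -m creep '0.5 0.4 0 0.3 0 0 0; 0.5 0.4 0 0.3 0 0 0'; python3 -m creep '0.5 0.4 0 0.3 0 0 0; 0.5 0.4 0 0.3 0 0 0'
```

```text
time_s: 14.9
tool_pos: [0.6028, -0.1701, 0.011]
tcp_rot: [-3.14, -0.606, 0.044]
force: [-5.0, -0.2, 3.0]
width: 0.0425
time_s: 15.1
tool_pos: [0.603, -0.1695, 0.0092]
tcp_rot: [-3.139, -0.599, 0.043]
force: [-15.2, -1.8, 8.6]
width: 0.0426
```

```bash
cat > sim.py <<'E'
from path import *
import h
def go(W):
    s=telemetry.observe(); q=s["joint_pos"]; print(q.round(2),s["tool_pos"].round(4),s["force"].round(1))
    off=fk(q,p,sg)[0]-s["tool_pos"]; h.rel(W)
    for w in W:
        t=tgt(*w); t=(t[0]+off,t[1]); q=track(q,t); print(q.round(2),np.abs(err(q,t)).max().round(3),clear(q))
E
python3 - <<'E'
from sim import *
go([(.50,-.17,.04,2.4,27),(.445,-.15,.06,2.4,18),(.44,-.033,.06,2.4,15),(.44,-.033,.012,2.4,14),(.49,-.031,.012,2.4,22),(.54,-.029,.012,2.4,28),(.588,-.027,.012,2.4,34)])
E
```

```text
[ 0.96  1.03 -0.94  2.28  2.4   0.67  2.94] [ 0.603  -0.1695  0.0092] [-15.2  -1.8   8.6]
(0.5, -0.17, 0.04, 2.4, 27) -> [-6.76 -0.41 -8.34] [-0.2 -7.3  0.1]
(0.445, -0.15, 0.06, 2.4, 18) -> [-10.1   -2.66 -13.04] [ -0.2 -16.3   0.1]
(0.44, -0.033, 0.06, 2.4, 15) -> [-10.1  -14.37 -13.  ] [ -0.2 -19.3   0.1]
(0.44, -0.033, 0.012, 2.4, 14) -> [-12.81 -14.36  -9.04] [ -0.2 -20.3   0.1]
(0.49, -0.031, 0.012, 2.4, 22) -> [ -8.68 -14.34  -6.22] [ -0.2 -12.3   0.1]
(0.54, -0.029, 0.012, 2.4, 28) -> [ -4.54 -14.32  -3.4 ] [-0.2 -6.3  0.1]
(0.588, -0.027, 0.012, 2.4, 34) -> [ -0.57 -14.3   -0.69] [-0.2 -0.3  0. ]
[ 1.03  0.87 -0.91  2.41  2.26  0.52  3.01] 0.0 [0.158, 0.257]
[ 0.85  0.64 -0.64  2.43  2.06  0.26  3.09] 0.001 [0.177, 0.247]
[ 0.61  0.65 -0.73  2.48  1.89  0.4   2.94] 0.0 [0.174, 0.227]
[ 0.59  0.79 -0.74  2.49  2.05  0.53  2.8 ] 0.0 [0.183, 0.211]
[ 0.63  0.87 -0.82  2.47  2.23  0.66  2.67] 0.0 [0.163, 0.2]
[ 0.64  0.92 -0.85  2.43  2.34  0.73  2.62] 0.0 [0.138, 0.183]
[ 0.64  0.98 -0.87  2.38  2.44  0.81  2.58] 0.0 [0.119, 0.167]
```

```bash
python3 -m creep '0.5 -3.5 -0.2 -4.5 0 -4 0; 0.5 -6.8 -0.4 -8.3 0 -7 0; 0.5 -6.8 -0.4 -8.3 0 -7 0; 0.5 -10 -2.7 -13 0 -16 0; 0.5 -10 -2.7 -13 0 -16 0; 0.5 -10 -2.7 -13 0 -16 0; 0.5 -10 -14.4 -13 0 -19 0; 0.5 -10 -14.4 -13 0 -19 0; 0.5 -10 -14.4 -13 0 -19 0; 0.5 -10 -14.4 -13 0 -19 0; 0.5 -12.8 -14.4 -9.3 0 -20 0; 0.5 -12.8 -14.4 -9.3 0 -20 0; 0.5 -12.8 -14.4 -9.3 0 -20 0'
python3 - <<'E'
from sim import *
go([(.49,-.031,.011,2.4,22),(.54,-.029,.011,2.4,28),(.588,-.027,.011,2.4,34)])
E
```

```text
time_s: 16.4
tool_pos: [0.4443, -0.0341, 0.0132]
tcp_rot: [-3.139, -0.257, 0.042]
force: [0.1, -0.4, 0.4]
width: 0.0431
[ 0.59  0.84 -0.85  2.49  2.    0.64  2.79] [ 0.4443 -0.0341  0.0132] [ 0.1 -0.4  0.4]
(0.49, -0.031, 0.011, 2.4, 22) -> [ 4.37 -0.12  1.38] [-0.2  7.3 -0. ]
(0.54, -0.029, 0.011, 2.4, 28) -> [ 9.21 -0.1   2.65] [-0.2 13.3 -0. ]
(0.588, -0.027, 0.011, 2.4, 34) -> [13.86 -0.1   3.87] [-0.2 19.3 -0. ]
[ 0.62  0.91 -0.89  2.48  2.18  0.74  2.67] 0.0 [0.163, 0.192]
[ 0.62  0.96 -0.91  2.44  2.29  0.81  2.63] 0.0 [0.139, 0.175]
[ 0.62  1.02 -0.93  2.39  2.4   0.88  2.6 ] 0.0 [0.12, 0.158]
```

```bash
python3 -m creep '0.5 1.5 0 0.5 0 2.4 0; 0.5 3 -0.1 1 0 5 0; 0.5 4.4 -0.1 1.4 0 7 0; 0.5 6 -0.1 1.8 0 9 0; 0.5 7.6 -0.1 2.2 0 11 0; 0.5 9.2 -0.1 2.7 0 13 0; 0.5 10.8 -0.1 3.1 0 15.3 0; 0.5 12.4 -0.1 3.5 0 17.5 0; 0.5 13.9 -0.1 3.9 0 19.3 0; 0.5 14.4 -0.1 4.1 0 19.3 0; 0.5 14.8 -0.1 4.2 0 19.3 0; 0.5 15.2 -0.1 4.3 0 19.3 0; 0.5 15.2 -0.1 4.3 0 19.3 0'
python3 - <<'E'
from sim import *
s=telemetry.observe();print(s["force"].round(1))
c=h.cam("wrist"); im=h.save("wrist","w6.png")
go([(.50,-.03,.04,2.4,26),(.455,0.0,.06,2.4,17),(.45,.122,.06,2.4,17),(.455,.122,.012,2.4,17),(.50,.124,.012,2.4,23),(.55,.126,.012,2.4,29),(.585,.128,.012,2.4,34)])
E
```

```text
time_s: 17.7
tool_pos: [0.597, -0.0271, 0.013]
tcp_rot: [3.139, -0.589, 0.047]
force: [-13.4, -1.4, 7.3]
width: 0.0425
[-13.4  -1.4   7.3]
[ 0.63  1.   -0.92  2.36  2.36  0.87  2.65] [ 0.597  -0.0271  0.013 ] [-12.7  -3.1   8. ]
(0.5, -0.03, 0.04, 2.4, 26) -> [-6.56 -0.14 -7.64] [ 0.  -7.8  0.2]
(0.455, 0.0, 0.06, 2.4, 17) -> [ -9.07  -3.33 -11.74] [  0.1 -16.8   0.2]
(0.45, 0.122, 0.06, 2.4, 17) -> [ -9.01 -15.54 -11.73] [  0.1 -16.8   0.2]
(0.455, 0.122, 0.012, 2.4, 17) -> [-11.26 -15.53  -7.47] [  0.1 -16.8   0.2]
(0.5, 0.124, 0.012, 2.4, 23) -> [ -7.52 -15.53  -4.96] [  0.  -10.8   0.2]
(0.55, 0.126, 0.012, 2.4, 29) -> [ -3.36 -15.5   -2.18] [ 0.  -4.8  0.2]
(0.585, 0.128, 0.012, 2.4, 34) -> [ -0.45 -15.54  -0.23] [0.  0.2 0.2]
[ 0.69  0.87 -0.94  2.49  2.21  0.74  2.68] 0.0 [0.155, 0.212]
[ 0.59  0.72 -0.88  2.48  1.88  0.55  2.85] 0.0 [0.164, 0.216]
[ 0.3   0.76 -0.95  2.46  1.78  0.7   2.65] 0.0 [0.169, 0.194]
[ 0.27  0.89 -0.91  2.46  1.94  0.78  2.52] 0.0 [0.178, 0.154]
[ 0.27  0.92 -0.9   2.43  2.06  0.85  2.47] 0.0 [0.157, 0.138]
[ 0.28  0.95 -0.89  2.39  2.18  0.91  2.43] 0.0 [0.133, 0.12]
[ 0.28  0.99 -0.89  2.36  2.28  0.98  2.4 ] 0.0 [0.121, 0.104]
```

View pics/w6.png

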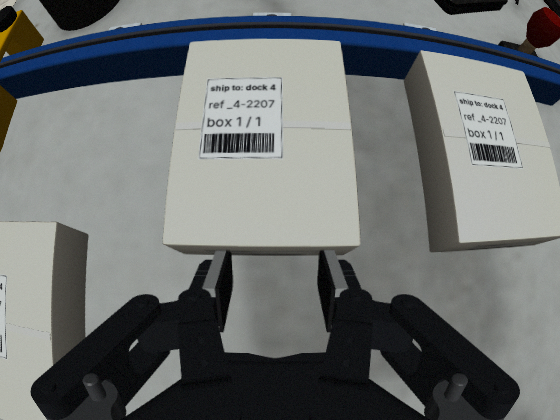

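B sits square on the fence, with its rear edge from (165,247) to (357,250). C is still on the fence at the right (425–560, 245). Next is A.

```bash
python3 -m creep '0.5 -3.3 -0.1 -3.8 0 -4 0; 0.5 -6.6 -0.1 -7.6 0 -8 0; 0.5 -6.6 -0.1 -7.6 0 -8 0; 0.5 -9 -3.3 -11.7 0 -17 0; 0.5 -9 -3.3 -11.7 0 -17 0; 0.5 -9 -15.5 -11.7 0 -17 0; 0.5 -9 -15.5 -11.7 0 -17 0; 0.5 -9 -15.5 -11.7 0 -17 0; 0.5 -9 -15.5 -11.7 0 -17 0; 0.5 -11.3 -15.5 -7.7 0 -17 0; 0.5 -11.3 -15.5 -7.7 0 -17 0; 0.5 -11.3 -15.5 -7.7 0 -17 0'
python3 - <<'E'
from sim import *
go([(.50,.124,.012,2.4,23),(.55,.126,.012,2.4,29),(.585,.128,.012,2.4,34),(.597,.128,.012,2.4,34)])
E
```

```text
time_s: 18.95
tool_pos: [0.4586, 0.1219, 0.0121]
tcp_rot: [3.141, -0.298, 0.044]
force: [0.5, -0.6, -0.3]
width: 0.0424
[ 0.24  0.9  -0.94  2.45  1.9   0.82  2.52] [0.4586 0.1219 0.0121] [ 0.5 -0.6 -0.3]
(0.5, 0.124, 0.012, 2.4, 23) -> [ 3.96 -0.03  1.23] [0.  6.  0.1]
(0.55, 0.126, 0.012, 2.4, 29) -> [ 8.75 -0.01  2.7 ] [ 0.  12.   0.1]
(0.585, 0.128, 0.012, 2.4, 34) -> [12.1  -0.06  3.72] [-0.  17.   0.1]
(0.597, 0.128, 0.012, 2.4, 34) -> [ 1.324e+01 -1.000e-02  4.080e+00] [-0.  17.   0.1]
[ 0.26  0.93 -0.93  2.43  2.04  0.88  2.46] 0.0 [0.158, 0.134]
[ 0.26  0.97 -0.92  2.39  2.16  0.95  2.43] 0.0 [0.134, 0.115]
[ 0.26  1.   -0.91  2.37  2.26  1.01  2.4 ] 0.0 [0.122, 0.099]
[ 0.27  1.   -0.91  2.34  2.25  0.99  2.42] 0.0 [0.112, 0.097]
```

```bash
python3 -m creep '0.5 1.3 0 0.4 0 2 0; 0.5 2.6 0 0.8 0 4 0; 0.5 4 0 1.2 0 6 0; 0.5 5.6 0 1.7 0 8 0; 0.5 7.2 0 2.2 0 10 0; 0.5 8.7 0 2.7 0 12 0; 0.5 10.3 0 3.2 0 14.4 0; 0.5 12 0 3.7 0 17 0; 0.5 12.4 0 3.8 0 17 0; 0.5 12.8 0 3.9 0 17 0; 0.5 13.2 0 4.1 0 17 0; 0.5 13.2 0 4.1 0 17 0'
python3 - <<'E'
from sim import *
c=h.cam("wrist"); im=h.save("wrist","w7.png")
W=[(.52,.12,.05,2.4,27),(.52,-.05,.10,2.4,28),(.53,-.26,.10,2.4,30),(.60,-.275,.06,2.4,34),(.635,-.275,.013,2.4,38),(.635,-.16,.013,2.4,38),(.63,-.11,.013,2.4,38)]
go(W)
E
```

```text
time_s: 20.15
tool_pos: [0.5907, 0.128, 0.0133]
tcp_rot: [3.14, -0.587, 0.048]
force: [-13.3, -2.1, 7.1]
width: 0.0431
[ 0.26  0.99 -0.9   2.34  2.22  1.    2.44] [0.5907 0.1279 0.0132] [-12.6  -2.7   7.4]
(0.52, 0.12, 0.05, 2.4, 27) -> [-3.88  0.46 -7.  ] [-0.1 -6.7  0.3]
(0.52, -0.05, 0.1, 2.4, 28) -> [ -1.79  17.45 -11.59] [-0.1 -5.7  0.3]
(0.53, -0.26, 0.1, 2.4, 30) -> [ -1.81  38.47 -11.57] [-0.1 -3.7  0.3]
(0.6, -0.275, 0.06, 2.4, 34) -> [ 1.74 40.3  -4.41] [-0.1  0.3  0.3]
(0.635, -0.275, 0.013, 2.4, 38) -> [ 2.04 40.46  1.44] [-0.1  4.3  0.3]
(0.635, -0.16, 0.013, 2.4, 38) -> [ 2.5  28.97  1.74] [-0.1  4.3  0.3]
(0.63, -0.11, 0.013, 2.4, 38) -> [ 2.29 23.95  1.59] [-0.1  4.3  0.3]
[ 0.31  0.86 -0.96  2.43  2.05  0.86  2.49] 0.0 [0.135, 0.156]
[ 0.74  0.7  -0.93  2.44  2.12  0.55  2.78] 0.0 [0.114, 0.214]
[ 1.08  0.68 -0.74  2.27  2.26  0.17  3.08] 0.0 [0.11, 0.224]
[ 1.07  0.86 -0.82  2.17  2.33  0.3   3.08] 0.0 [0.082, 0.209]
[ 1.1   1.04 -0.91  2.14  2.46  0.46  3.05] 0.0 [0.095, 0.232]
[ 0.95  1.09 -1.    2.26  2.45  0.71  2.93] 0.0 [0.095, 0.213]
[ 0.87  1.11 -1.03  2.3   2.44  0.82  2.86] 0.0 [0.099, 0.199]
```

View pics/w7.png

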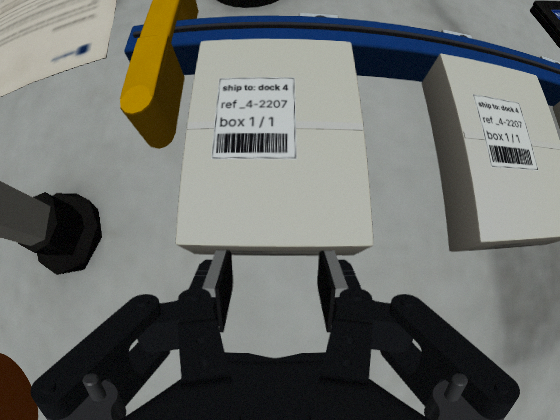

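A is square on the fence with its left side at column 180, about 17 mm from the yellow stop's nose (160,140). Before the sideways push I need a better fix on the right post.

```bash
python3 - <<'E'
from sim import *
s=telemetry.observe(); A=R.from_euler('xyz',s["tcp_rot"]); i,M=h.cam("wrist")
off=A.inv().apply(np.array(i["eye"])-s["tool_pos"]); rel=A.inv()*R.from_matrix(M)
A2=R.from_euler('xyz',[-3.11983787,-0.63487281,0.02535994]); e=A2.apply(off)+np.array([.43561185,-.04002318,.29515724])
i=dict(i); i["eye"]=e; c=(i,(A2*rel).as_matrix())
im=cv=h.cv2.imread("pics/w2.png")
t=h.top(im,c,0.,x0=.52,x1=.72,y0=-.24,y1=-.40,s=2500)
# dark foot blob
g=h.cv2.cvtColor(t,h.cv2.COLOR_BGR2GRAY); ys,xs=np.where(g<45); print("dark bbox x",.72-ys.max()/2500,.72-ys.min()/2500,"y",-.24-xs.min()/2500,-.24-xs.max()/2500)
h.cv2.imwrite("pics/post.png",t)
for y in (-10,-18):
  print("yaw",y); go([(.52,.12,.05,2.4,27),(.52,-.05,.10,2.4,28),(.53,-.22,.10,0,30),(.57,-.245,.07,y,34),(.635,-.25,.014,y,38),(.645,-.235,.013,y,38),(.64,-.11,.013,y,38)])
E
```

```text
dark bbox x 0.5207999999999999 0.72 y -0.296 -0.3984
yaw -10
[ 0.26  0.99 -0.9   2.34  2.22  1.    2.44] [0.5907 0.1279 0.0132] [-12.6  -2.7   7.4]
(0.52, 0.12, 0.05, 2.4, 27) -> [-3.88  0.46 -7.  ] [-0.1 -6.7  0.3]
(0.52, -0.05, 0.1, 2.4, 28) -> [ -1.79  17.45 -11.59] [-0.1 -5.7  0.3]
(0.53, -0.22, 0.1, 0, 30) -> [ -1.64  34.48 -11.47] [-1.4 -3.7  2.4]
(0.57, -0.245, 0.07, -10, 34) -> [-0.08 37.16 -6.82] [-7.   0.3 10.6]
(0.635, -0.25, 0.014, -10, 38) -> [ 2.2  37.96  1.43] [-7.4  4.3 10.4]
(0.645, -0.235, 0.013, -10, 38) -> [ 3.03 36.51  2.1 ] [-7.4  4.3 10.4]
(0.64, -0.11, 0.013, -10, 38) -> [ 3.12 24.    2.14] [-7.4  4.3 10.4]
[ 0.31  0.86 -0.96  2.43  2.05  0.86  2.49] 0.0 [0.135, 0.156]
[ 0.74  0.7  -0.93  2.44  2.12  0.55  2.78] 0.0 [0.114, 0.214]
[ 1.04  0.7  -0.82  2.32  2.25  0.3   2.99] 0.0 [0.11, 0.224]
[ 1.05  0.86 -0.92  2.3   2.3   0.57  2.84] 0.0 [0.1, 0.223]
[ 1.    1.04 -0.92  2.21  2.44  0.71  2.8 ] 0.0 [0.093, 0.217]
[ 0.97  1.05 -0.93  2.2   2.43  0.73  2.79] 0.0 [0.086, 0.207]
[ 0.76  1.08 -0.99  2.29  2.37  0.97  2.63] 0.0 [0.09, 0.168]
yaw -18
[ 0.26  0.99 -0.
[... 313 characters left out ...]
-0.08 37.16 -6.82] [-11.5   0.3  17.3]
(0.635, -0.25, 0.014, -18, 38) -> [ 2.2  37.96  1.43] [-12.1   4.3  16.9]
(0.645, -0.235, 0.013, -18, 38) -> [ 3.03 36.51  2.1 ] [-12.1   4.3  16.9]
(0.64, -0.11, 0.013, -18, 38) -> [ 3.12 24.    2.14] [-12.1   4.3  16.9]
[ 0.31  0.86 -0.96  2.43  2.05  0.86  2.49] 0.0 [0.135, 0.156]
[ 0.74  0.7  -0.93  2.44  2.12  0.55  2.78] 0.0 [0.114, 0.214]
[ 1.04  0.7  -0.82  2.32  2.25  0.3   2.99] 0.0 [0.11, 0.224]
[ 1.02  0.87 -0.95  2.31  2.23  0.7   2.74] 0.0 [0.098, 0.217]
[ 0.95  1.05 -0.93  2.22  2.39  0.83  2.69] 0.0 [0.089, 0.206]
[ 0.92  1.05 -0.93  2.21  2.37  0.84  2.68] 0.0 [0.082, 0.196]
[ 0.7   1.08 -0.99  2.29  2.3   1.07  2.52] 0.0 [0.086, 0.152]
```

View pics/post.png

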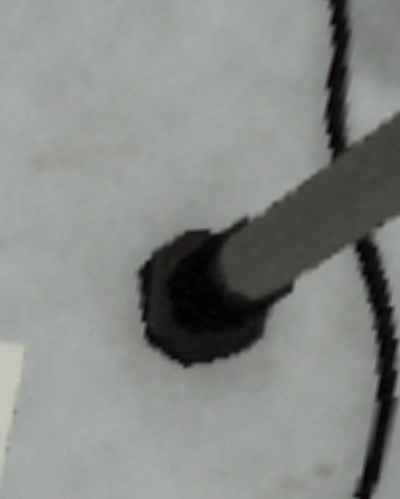

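```bash
python3 - <<'E'
from sim import *
go([(.52,.12,.05,2.4,27),(.52,-.05,.10,2,28),(.53,-.232,.10,1,30),(.60,-.236,.07,1,38),(.66,-.236,.016,1,42)])
E
```

```text
[ 0.26  0.99 -0.9   2.34  2.22  1.    2.44] [0.5907 0.1279 0.0132] [-12.6  -2.7   7.4]
(0.52, 0.12, 0.05, 2.4, 27) -> [-3.88  0.46 -7.  ] [-0.1 -6.7  0.3]
(0.52, -0.05, 0.1, 2, 28) -> [ -1.79  17.45 -11.59] [-0.3 -5.7  0.7]
(0.53, -0.232, 0.1, 1, 30) -> [ -1.69  35.67 -11.5 ] [-0.9 -3.7  1.5]
(0.6, -0.236, 0.07, 1, 38) -> [ 2.45 36.4  -5.14] [-1.   4.3  1.4]
(0.66, -0.236, 0.016, 1, 42) -> [ 4.44 36.68  2.68] [-1.   8.3  1.4]
[ 0.31  0.86 -0.96  2.43  2.05  0.86  2.49] 0.0 [0.135, 0.156]
[ 0.74  0.7  -0.93  2.44  2.12  0.55  2.77] 0.0 [0.114, 0.214]
[ 1.06  0.69 -0.8   2.31  2.25  0.26  3.02] 0.0 [0.11, 0.224]
[ 1.1   0.92 -0.96  2.25  2.42  0.49  2.96] 0.0 [0.088, 0.225]
[ 1.05  1.11 -0.98  2.17  2.55  0.61  2.95] 0.0 [0.091, 0.231]
```

```bash
python3 -m creep '0.3 -3.9 0.4 -7 0 -6.7 0; 0 -3.9 0.4 -7 0 -6.7 0; 0 -3.9 0.4 -7 0 -6.7 0; 0 -1.8 17.5 -11.6 0 -5.7 0.7; 0 -1.8 17.5 -11.6 0 -5.7 0.7; 0 -1.8 17.5 -11.6 0 -5.7 0.7; 0 -1.8 17.5 -11.6 0 -5.7 0.7; 0 -1.7 35.7 -11.5 -1 -3.7 1.5; 0 -1.7 35.7 -11.5 -1 -3.7 1.5; 0 -1.7 35.7 -11.5 -1 -3.7 1.5; 0 -1.7 35.7 -11.5 -1 -3.7 1.5; 0 -1.7 35.7 -11.5 -1 -3.7 1.5; 0 -1.7 35.7 -11.5 -1 -3.7 1.5; 0 2.4 36.4 -5.1 -1 4.3 1.4; 0 2.4 36.4 -5.1 -1 4.3 1.4; 0 2.4 36.4 -5.1 -1 4.3 1.4; 0 2.4 36.4 -5.1 -1 4.3 1.4'
python3 - <<'E'
from sim import *
c=h.cam("wrist"); im=h.save("wrist","w8.png")
go([(.66,-.236,.014,1,42),(.665,-.15,.013,2,42),(.665,-.1,.013,2,42)])
E
```

```text
time_s: 21.9
tool_pos: [0.605, -0.2323, 0.0684]
tcp_rot: [-3.139, -0.672, 0.017]
force: [-0.4, 0.5, 1.5]
width: -0.0001
[ 1.06  0.9  -0.9   2.26  2.52  0.5   2.85] [ 0.6046 -0.2327  0.0692] [-0.3  1.2  0.3]
(0.66, -0.236, 0.014, 1, 42) -> [0.89 0.43 7.77] [-0.   3.5  0. ]
(0.665, -0.15, 0.013, 2, 42) -> [ 1.34 -8.16  8.25] [ 0.6  3.5 -0.7]
(0.665, -0.1, 0.013, 2, 42) -> [  1.41 -13.16   8.31] [ 0.6  3.5 -0.7]
[ 1.04  1.07 -0.91  2.17  2.63  0.57  2.86] 0.0 [0.096, 0.229]
[ 0.91  1.1  -0.95  2.24  2.6   0.73  2.79] 0.0 [0.093, 0.204]
[ 0.82  1.11 -0.97  2.27  2.57  0.84  2.74] 0.0 [0.093, 0.182]
```

View pics/w8.png

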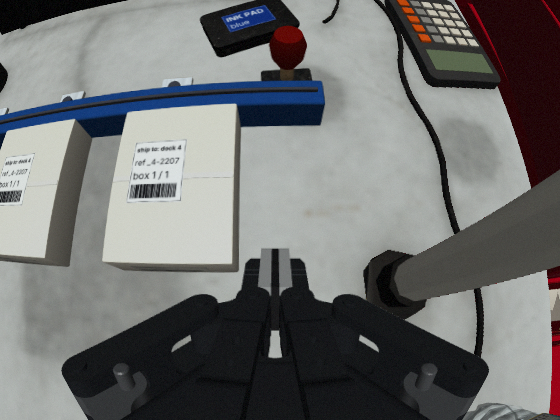

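The shut fingers (272,255) are just right of C's side (column 238), with the right post at (385,280) clear. I'll lower them beside C and then push left.

```bash
python3 - <<'E'
from sim import *
go([(.658,-.234,.018,2.4,38),(.66,-.15,.018,2.4,38),(.66,-.1,.018,2.4,38)])
E
```

```text
[ 1.06  0.9  -0.9   2.26  2.52  0.5   2.85] [ 0.6046 -0.2327  0.0692] [-0.3  1.2  0.3]
(0.658, -0.234, 0.018, 2.4, 38) -> [0.99 0.23 7.33] [ 0.9 -0.5 -1.1]
(0.66, -0.15, 0.018, 2.4, 38) -> [ 1.26 -8.17  7.55] [ 0.9 -0.5 -1.1]
(0.66, -0.1, 0.018, 2.4, 38) -> [  1.33 -13.17   7.6 ] [ 0.9 -0.5 -1.1]
[ 0.99  1.   -0.85  2.14  2.53  0.46  2.9 ] 0.0 [0.078, 0.205]
[ 0.88  1.02 -0.9   2.22  2.5   0.63  2.82] 0.0 [0.077, 0.186]
[ 0.79  1.04 -0.92  2.25  2.47  0.72  2.77] 0.0 [0.077, 0.17]
```

```bash
python3 -m creep '0 0.5 0.2 3.7 0.9 1.5 -1; 0 1 0.2 7.3 0.9 1.5 -1; 0 1 0.2 7.3 0.9 1.5 -1; 0 1 0.2 7.3 0.9 1.5 -1'
python3 - <<'E'
from sim import *
go([(.658,-.15,.018,2.4,40),(.66,-.11,.018,2.4,40)])
E
```

```text
time_s: 22.35
tool_pos: [0.6579, -0.2349, 0.0187]
tcp_rot: [3.141, -0.699, 0.041]
force: [-0.3, -0.2, 0.7]
width: -0.0002
[ 1.01  1.03 -0.87  2.16  2.58  0.54  2.88] [ 0.6579 -0.2349  0.0187] [-0.3 -0.2  0.7]
(0.658, -0.15, 0.018, 2.4, 40) -> [ 0.22 -8.48  0.28] [ 0.1 -0.  -0. ]
(0.66, -0.11, 0.018, 2.4, 40) -> [  0.5  -12.47   0.51] [ 0.1 -0.  -0. ]
[ 0.91  1.05 -0.92  2.23  2.55  0.67  2.81] 0.0 [0.086, 0.198]
[ 0.84  1.06 -0.94  2.25  2.53  0.74  2.77] 0.0 [0.084, 0.183]
```

```bash
python3 -m creep '0 0 -1.2 0 0 0 0; 0 0.1 -2.4 0.1 0 0 0; 0 0.1 -3.6 0.1 0 0 0; 0 0.1 -4.8 0.1 0 0 0; 0 0.2 -6 0.2 0 0 0; 0 0.2 -7.2 0.2 0 0 0; 0 0.3 -8.4 0.3 0 0 0; 0 0.3 -9.6 0.3 0 0 0; 0 0.4 -10.8 0.4 0 0 0; 0 0.4 -12 0.4 0 0 0; 0 0.4 -12 0.4 0 0 0'
python3 - <<'E'
from sim import *
c=h.cam("wrist"); im=h.save("wrist","w9.png")
go([(.66,-.09,.018,2.4,40)])
E
```

```text
time_s: 23.45
tool_pos: [0.658, -0.1136, 0.0166]
tcp_rot: [-3.138, -0.697, 0.039]
force: [-1.0, -1.4, -0.3]
width: -0.0002
[ 0.83  1.06 -0.94  2.25  2.51  0.78  2.77] [ 0.6583 -0.1136  0.0167] [-0.3 -0.6 -0.1]
(0.66, -0.09, 0.018, 2.4, 40) -> [ 0.29 -2.35  0.08] [-0.1  0.1 -0.1]
[ 0.81  1.07 -0.96  2.26  2.51  0.78  2.76] 0.0 [0.082, 0.177]
```

View pics/w9.png

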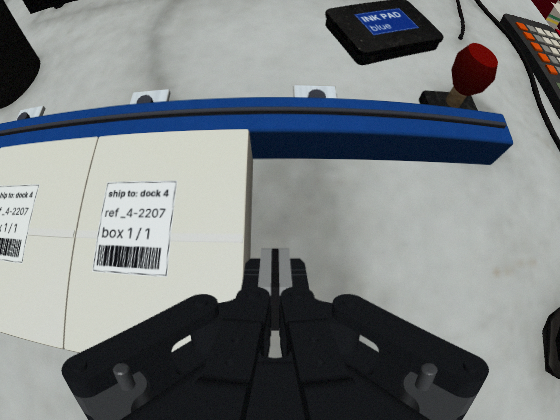

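C now touches B (seam at column 80–95) and stays flush on the fence. I'll go on to the stop.

```bash
python3 -m creep '0 0 -0.8 0.1 0 0 0; 0 0.1 -1.6 0.1 0 0 0; 0 0.1 -1.6 0.1 0 0 0'; python3 -m creep '0 0 -0.5 0 0 0 0; 0 0 -0.5 0 0 0 0';python3 -m creep '0 0 -0.4 0 0 0 0; 0 0 -0.4 0 0 0 0'
```

```text
time_s: 23.8
tool_pos: [0.6592, -0.1009, 0.0158]
tcp_rot: [-3.141, -0.696, 0.035]
force: [-0.8, -4.1, -1.2]
width: -0.0002
time_s: 24.0
tool_pos: [0.6591, -0.098, 0.0157]
tcp_rot: [3.139, -0.697, 0.034]
force: [-3.3, -6.5, 0.2]
width: -0.0005
time_s: 24.2
tool_pos: [0.659, -0.0949, 0.0157]
tcp_rot: [3.137, -0.697, 0.033]
force: [-3.5, -6.7, 1.0]
width: 0.0001
```

```bash
python3 -m creep '0 0 -0.4 0 0 0 0; 0 0 -0.4 0 0 0 0'; python3 -m creep '0 0 -0.4 0 0 0 0; 0 0 -0.4 0 0 0 0';python3 -m creep '0 0 -0.3 0 0 0 0; 0 0 -0.3 0 0 0 0'
python3 - <<'E'
from sim import *
c=h.cam("wrist"); im=h.save("wrist","w10.png")
E
```

```text
time_s: 24.4
tool_pos: [0.6588, -0.0909, 0.0157]
tcp_rot: [3.137, -0.697, 0.033]
force: [-3.9, -9.0, 2.5]
width: 0.0002
time_s: 24.6
tool_pos: [0.6588, -0.091, 0.0157]
tcp_rot: [3.129, -0.697, 0.031]
force: [-7.5, -15.8, 7.5]
width: 0.0
time_s: 24.8
tool_pos: [0.6587, -0.0911, 0.0157]
tcp_rot: [3.124, -0.698, 0.029]
force: [-9.5, -19.9, 11.1]
width: -0.0002
```

```bash
python3 -m creep '0 0 3 0 0 0 0; 0 0 3 -2 0 0 0; 0 0 3 -8 0 -4 0; 0 0 3 -14 0 -8 0; 0 0 3 -14 0 -8 0; 0 0 3 -14 0 -8 0'
python3 - <<'E'
from sim import *
go([(.50,-.08,.14,2.4,33),(.47,.06,.17,2.4,30)])
E
```

```text
time_s: 25.45
tool_pos: [0.5697, -0.1114, 0.1267]
tcp_rot: [3.141, -0.562, 0.043]
force: [-0.5, -0.3, -1.0]
width: 0.0001
[ 0.85  0.68 -0.92  2.35  2.15  0.47  2.88] [ 0.5697 -0.1114  0.1267] [-0.5 -0.3 -1. ]
(0.5, -0.08, 0.14, 2.4, 33) -> [-5.08 -3.43 -4.76] [-0.   0.8  0.1]
(0.47, 0.06, 0.17, 2.4, 30) -> [ -5.51 -17.55  -8.58] [-0.  -2.2  0.1]
[ 0.92  0.65 -1.05  2.5   2.24  0.55  2.73] 0.0 [0.122, 0.247]
[ 0.57  0.51 -1.08  2.51  1.91  0.6   2.63] 0.007 [0.122, 0.239]
```

```bash
python3 -m creep '0.5 -5.1 -3.4 -4.8 0 0 0; 0.5 -5.1 -3.4 -4.8 0 0 0; 0.5 -5.3 -17.5 -6 0 -2 0; 0.5 -5.3 -17.5 -6 0 -2 0; 0.5 -5.3 -17.5 -6 0 -2 0; 0.5 -5.3 -17.5 -6 0 -2 0; 0.5 -5.3 -17.5 -6 0 -2 0'
python3 - <<'E'
from sim import *
s=telemetry.observe(); print(s["joint_pos"].round(2),s["tool_pos"])
c=h.cam("wrist"); im=h.save("wrist","w11.png"); t=h.top(im,c,.035,x0=.56,x1=.76,y0=.24,y1=-.16,s=2000); h.cv2.imwrite("pics/t11.png",t[:,:,::-1])
E
```

```text
time_s: 26.15
tool_pos: [0.4878, 0.0608, 0.1462]
tcp_rot: [-3.136, -0.521, 0.039]
force: [-0.3, 0.1, 0.2]
width: 0.043
[ 0.61  0.72 -1.27  2.51  1.85  0.87  2.69] [0.48780146 0.06079039 0.14621617]
```

View pics/t11.png

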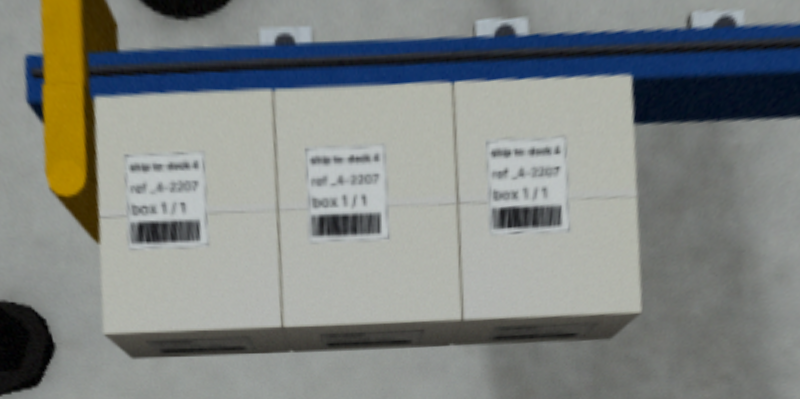

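The rectified top view shows the row tight: seams at columns 280 and 458, the front edge parallel to the fence (2.4°), and A beside the yellow stop. I'll give the short ends a firm press across each seam to make sure they are flush.

```bash
python3 - <<'E'
from sim import *
go([(.53,.09,.05,2.4,29),(.55,.096,.016,2.4,31),(.575,.0975,.014,2.4,34),(.598,.0985,.014,2.4,34),(.56,.05,.03,2.4,32),(.57,.0065,.015,2.4,34),(.602,.0085,.014,2.4,34)])
E
```

```text
[ 0.61  0.72 -1.27  2.51  1.85  0.87  2.69] [0.4877 0.0595 0.1463] [ 0.2 -0.4  0.8]
(0.53, 0.09, 0.05, 2.4, 29) -> [-1.03 -2.84 10.53] [-0.1 -0.9 -0.2]
(0.55, 0.096, 0.016, 2.4, 31) -> [-0.97 -3.35 14.49] [-0.1  1.1 -0.2]
(0.575, 0.0975, 0.014, 2.4, 34) -> [ 1.1  -3.4  15.91] [-0.1  4.1 -0.2]
(0.598, 0.0985, 0.014, 2.4, 34) -> [ 3.1  -3.41 17.06] [-0.1  4.1 -0.2]
(0.56, 0.05, 0.03, 2.4, 32) -> [ 0.44  1.28 13.67] [-0.1  2.1 -0.2]
(0.57, 0.0065, 0.015, 2.4, 34) -> [ 0.42  5.67 15.37] [-0.1  4.1 -0.2]
(0.602, 0.0085, 0.014, 2.4, 34) -> [ 3.15  5.6  17.05] [-0.1  4.1 -0.2]
[ 0.44  0.96 -1.1   2.46  2.07  1.01  2.56] 0.0 [0.136, 0.148]
[ 0.4   1.06 -1.06  2.44  2.19  1.09  2.51] 0.0 [0.142, 0.105]
[ 0.4   1.08 -1.04  2.42  2.25  1.12  2.5 ] 0.0 [0.132, 0.093]
[ 0.41  1.08 -1.04  2.37  2.24  1.08  2.55] 0.0 [0.113, 0.092]
[ 0.52  1.02 -1.05  2.44  2.22  1.02  2.58] 0.0 [0.129, 0.139]
[ 0.61  1.07 -1.02  2.45  2.34  1.01  2.61] 0.0 [0.136, 0.149]
[ 0.61  1.06 -1.01  2.38  2.32  0.96  2.66] 0.0 [0.11, 0.14]
```

```bash
python3 -m creep '0.5 -1 -2.8 10.5 0 -1 0; 0.5 -1 -2.8 10.5 0 -1 0; 0.5 -1 -2.8 10.5 0 -1 0; 0.5 -1 -3.4 14.5 0 1 0; 0.5 1 -3.4 15.9 0 4 0; 0.5 1.8 -3.4 16.3 0 4 0; 0.5 2.5 -3.4 16.7 0 4 0; 0.5 3.1 -3.4 17.1 0 4 0; 0.5 3.1 -3.4 17.1 0 4 0; 0.5 3.4 -3.4 17.3 0 4 0; 0.5 3.4 -3.4 17.3 0 4 0'
python3 - <<'E'
from sim import *
go([(.56,.098,.016,2.4,33),(.56,.0065,.016,2.4,33),(.585,.0075,.014,2.4,34),(.602,.0085,.014,2.4,34)])
E
```

```text
time_s: 27.3
tool_pos: [0.5921, 0.0965, 0.0142]
tcp_rot: [-3.14, -0.578, 0.043]
force: [-20.1, -2.4, 11.7]
width: 0.0429
[ 0.42  1.08 -1.05  2.35  2.19  1.08  2.6 ] [0.5921 0.0965 0.0142] [-20.1  -2.4  11.7]
(0.56, 0.098, 0.016, 2.4, 33) -> [-2.58 -0.29 -1.9 ] [-0.2 -0.1  0.1]
(0.56, 0.0065, 0.016, 2.4, 33) -> [-2.91  8.85 -2.13] [-0.2 -0.1  0.1]
(0.585, 0.0075, 0.014, 2.4, 34) -> [-0.93  8.86 -0.6 ] [-0.2  0.9  0.1]
(0.602, 0.0085, 0.014, 2.4, 34) -> [0.5  8.84 0.33] [-0.2  0.9  0.1]
[ 0.43  1.08 -1.07  2.42  2.22  1.11  2.54] 0.0 [0.135, 0.104]
[ 0.64  1.06 -1.04  2.44  2.31  0.99  2.66] 0.0 [0.135, 0.16]
[ 0.64  1.07 -1.04  2.39  2.32  0.97  2.68] 0.0 [0.119, 0.151]
[ 0.63  1.07 -1.03  2.36  2.3   0.95  2.7 ] 0.0 [0.105, 0.146]
```

```bash
python3 -m creep '0.5 -2.6 0 -1.9 0 0 0; 0.5 -3 0 -2.3 0 0 0; 0.5 -3 4.4 -2.3 0 0 0; 0.5 -3 8.8 -2.3 0 0 0; 0.5 -3 8.8 -2.3 0 0 0; 0.5 -2 8.8 -1.5 0 0 0; 0.5 -1 8.8 -0.7 0 0 0; 0.5 0 8.8 0 0 0 0; 0.5 0 8.8 0 0 0 0; 0.5 0 8.8 0 0 0 0'
python3 -m creep '0.5 -2.6 0 -1.9 0 0 0; 0.5 -5.2 0 -5 0 -3 0; 0.5 -7 0 -8 0 -3 0; 0.5 -8 -2 -12 0 -3 0; 0.5 -8 -2 -12 0 -3 0; 0.5 -8 -2 -12 0 -3 0; 0.5 -8 -2 -12 0 -3 0'
python3 - <<'E'
from sim import *
s=telemetry.observe(); print(s["joint_pos"].round(2))
c=h.cam("wrist"); im=h.save("wrist","w12.png"); t=h.top(im,c,.035,x0=.56,x1=.76,y0=.24,y1=-.16,s=2000); h.cv2.imwrite("pics/t12.png",t[:,:,::-1])
E
```

```text
time_s: 28.3
tool_pos: [0.5956, 0.011, 0.0112]
tcp_rot: [-3.138, -0.575, 0.041]
force: [-21.7, -3.6, 10.3]
width: 0.0425
time_s: 29.0
tool_pos: [0.5085, 0.0272, 0.0758]
tcp_rot: [3.14, -0.519, 0.04]
force: [0.7, -0.4, 0.5]
width: 0.0428
[ 0.66  0.99 -1.27  2.51  2.01  1.08  2.73]
```

View pics/t12.png

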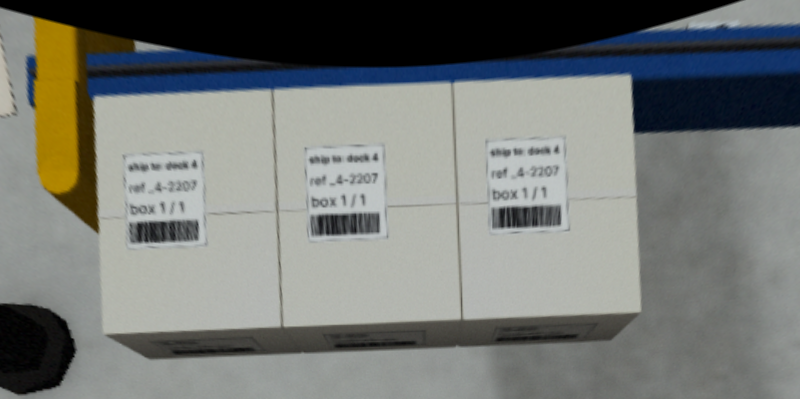

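The row has not moved under the press: same seams and edges as before. The stop at (60,150) is beside A. I'll make a last check on the bystanders and then hand in.

```bash
python3 -m creep '0.5 0 0 -1 0 0 0; 0.5 0 0 -1 0 0 0; 0.5 0 0 -1 0 0 0'
python3 - <<'E'
from h import *
a=cv2.imread("pics/s0.png").astype(int); b=save("scene","s1.png")[:,:,::-1].astype(int)
for n,(u,v) in dict(stamp=(343,182),flask=(250,275),water=(428,205),tape_roll=(206,305),stapler=(155,327),tape_measure=(202,265)).items():
    print(n,np.abs(a-b)[v-12:v+12,u-12:u+12].mean().round(1))
s=telemetry.observe(); print(s["time_s"],s["force"].round(1),s["tool_pos"]); job.hand_in()
E
```

```text
time_s: 29.35
tool_pos: [0.5054, 0.0261, 0.0843]
tcp_rot: [3.14, -0.515, 0.039]
force: [-0.1, 0.0, -0.5]
width: 0.0427
stamp 4.5
flask 6.5
water 2.9
tape_roll 3.4
stapler 3.0
tape_measure 2.7
29.4 [ 0.3  0.3 -0.3] [0.50514872 0.0261452  0.08375643]
the job is handed in; nothing more can be done
```

The three cartons are in a tight row against the blue fence and closed up to the yellow stop. The job was handed in at 29.4 s; the limit was 69 s.

- **What I did:** I pushed each carton onto the fence with two partly open, leaning fingers. I then slid all three sideways with the shut fingers until the row stopped moving and the push force climbed to about 20 N against the stop. Finally I pressed the short ends across both seams at about 20 N.
- **Fence and row:** On the final press the tool stopped within 1 mm of where the earlier fence contacts predicted. The last close view showed both seams shut and the row parallel to the fence at about 2.4°. The row had not moved from the picture taken before that press.
- **What the view could not settle:** Gaps of 1–2 mm at the fence or stop cannot be ruled out from the images alone. Contact there rests on the force readings.
- **Bystanders:** The scene pictures before and after match at all six objects, with small pixel differences. The flask's (6.5) and the stamp's (4.5) were the largest, and I took these for noise without viewing that last picture. No unexpected forces showed.
- **At hand-in:** The hand hovered clear, with the force reading near zero.
- **Setback:** My first approach ran the arm into several joint limits in mid-air. It touched nothing and cost about 7 s to re-route with the wrist flipped.

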